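# Fetch the grinder crank from behind the coffee things

## Robot

A 6-joint arm with a two-finger parallel gripper is mounted at the origin on a cart in front of the work surface, level with it; the furniture and walls round the work are solid. World frame = base frame: x ahead of the robot, y to its left, z up, the work surface at z = 0. Lengths are in m, angles in rad, forces in N, time in s.
With the tool pointing down it reaches from about 0.325 to 1 m from the base axis. Payload 5.1 kg.
Tool frame: the origin (TCP) lies on the centre line of the jaws, within the pads' length; the fingertips stand 22 mm ahead of it and the grasp point (between the pads) lies 3 mm ahead of it (arm.tcp_to_tips is the z of the fingertips in the tool frame, in m); z points along the fingers, y is the line along which they close (so a half turn about z gives the same grasp; the last joint's range is limited). The gripper opens to 85 mm and grips with 20 to 120 N. Pads are 22 mm wide; open, the fingers measure 114 mm over their backs; the gripper's body (76 mm by 85 mm) begins 54 mm behind the grasp point. The pads swing forward as they close: fully open they stand 13 mm farther back than shut.
Start: joints at [-1.193, 0.124, 1.65, -0, 1.367, -0.083], TCP at [0.289, -0.582, 0.253] pointing down, gripper open.
Joint ranges: [-2.61, 2.61], [-1.02, 2.33], [0.03, 2.71], [-1.35, 4.49], [0.32, 2.68], [-2.91, 2.91]. Speed limits (rad/s): [2.57, 2.57, 3.14, 3.14, 3.14, 3.14].

## Interface

Orientations are given as a unit quaternion [w, x, y, z].
In Python, from bench import arm, imaging, ticket gives the robot as it stands. The module is installed in compiled form; this text tells all that it offers.
- The arm moves only by the tool jog_arm, never from a script. Its argument "deltas" is a list of rows, each a list of 3 entries, a list of its own where there are three numbers: the shift along the tool's x, y, z in m, then the turn, a rotation vector about the tool's x, y, z in degrees, then the finger opening in m, from 0 to 0.0854. In form: [[[x, y, z], [rx, ry, rz], jaw], ...]. A call has 1 to 5 rows; each row is the pose to reach, as a shift and turn from the pose commanded when the call began, along the tool's axes at that moment; what a row does not reach only later rows make up. A row lasts 1/12 s, in which the tool goes at most 41.7 mm and 7.16 degrees, less where a joint would pass 70% of its speed; a pose out of reach is approached as far as the arm can. A call with a gripper value outside its range is refused whole. The fingers move at their own pace and stop on an object; "grip_force" is the grip in N (left out, the last holds). Time passes only in rows, so rows that repeat a pose let the fingers close. It gives the time, the measured TCP pose, the force, the opening and the grip force at its end, in the units of the state.
- arm.sense(): the state, without advancing time (a new reading comes with each control period).
- imaging.grab_frame(name): name is "side" or "top"; returns a dict with "img" (480x640x3 uint8, red, green, blue), "range_z" (480x640 float32, m along the optical axis (not along the pixel's ray), 0 where there is no reading), "mtx" (3x3 intrinsics, pixels), "rvec" (rotation vector, rad) and "tvec" (3), from world to camera coordinates, as OpenCV has them. Camera axes: x right, y down, z forward; pixel columns grow to the right and rows downward; lengths in m; the calibration is good to about 2 mm. A picture is of the moment at which its call begins.
- ticket.hand_in(): hands the job in; it is judged then, once.
The state is a dict: "time_s": time; "joints": joint angles; "qd": joint speeds; "effort": joint torques, N m; "tool_pos": TCP position; "tcp_rot": TCP orientation; "ft_force": force on the tool from outside, world axes, zero at the start; "wrist_torque": the same for the moment, N m; "finger_gap": opening from 0.0 (shut) to 1.0 (fully open); "grip_force": force on a finger pad.
Only numpy, scipy, OpenCV 4.12 (cv2) and the standard library are available. Lean on these libraries where they do the work, as an engineer would, in place of code of your own. Each camera call takes 0.05 s, during which the arm holds its last target. There are 200 camera calls.

## Task

Lift the spice jar, the dropper bottle and the shaker out of the front compartments of the wooden coffee tray and stand all three upright on the surface beside it, off the tray. Then take the crank from the trough behind them, turn it so that its D-shaped bore matches the flat of the coffee grinder's spindle, and slide it fully down until its hub rests on the spindle's collar. Then put each container back upright into the very compartment it came from, knocking nothing over and leaving the mug, the cup and the teaspoon where they are.

Things in the scene. Friction and masses are not known exactly. Their poses are not given: they have to be found in the camera images.
- tray: Fixed low dark wooden tray, 112 x 198 mm, floor top at 6 mm, rims and dividers up to 16 mm. Origin: centre of underside, on the worktop; +x to its rear, +y to its left. Three front compartments, 60 x 60 mm inside, centres at x = -21, y = +64, 0, -64 mm. Behind them a trough, 38 x 188 mm inside, centre line x = +32 mm.
- spice_jar: Loose glass spice jar with a broad ribbed round cap as wide as its body, 44 mm across, 100 mm high, 0.11 kg. Origin: centre of its underside, z along its axis. Starts in one of the tray's three front compartments.
- dropper_bottle: Loose slim dropper bottle, 33 mm across up to 70 mm, then a 24 mm collar and a rubber bulb 12 mm across, 102 mm high in all, 0.07 kg. Origin: centre of its underside, z along its axis. Starts in one of the tray's three front compartments.
- shaker: Loose glass shaker with a domed, pierced cap narrower than the glass, which is 44 mm across up to 74 mm; cap 34 mm across, 90 mm high in all, 0.10 kg. Origin: centre of its underside, z along its axis. Starts in one of the tray's three front compartments.
- crank: Loose alloy crank with steel hub, flat in the trough, knob towards the tray's -y end, 0.14 kg. Hub 32 (x) x 30 (y) x 32 mm high, the place to grip (across y, above the rims); D bore 18 mm across right through, flat 3.5 mm off the axis on the +x side. Arm along +x, 16 mm wide, 7 thick. Knob 27 mm across, at x = 100 mm, top at 36 mm. Origin: bore axis at the underside; z up.
- spindle: Grinder's upright drive spindle: steel D shaft 16 mm across, 24 mm long (top 3 mm tapered), flat 2.5 mm off the axis on its +x side; turns about z, friction 0.04 N m. Origin: on the axis at the top of its collar, where the hub rests, 134 mm above the worktop. The crank fits only with its +x (arm) the way the flat faces, spindle +x; play 1 mm, 0.15 rad.
- grinder: Fixed hand coffee grinder: steel cylinder 69 mm across on a rubber suction foot 98 mm across; flat black lid at 128 mm height, through which the spindle rises. Origin: centre of its underside on the worktop, z up. It cannot be pushed over. The bare worktop strip to the right of grinder and tray, in front of the hob (around x = 0.45, y = -0.2 to -0.01 m), is always free for setting things aside.
- mug: Bystander: white mug on a hob cover to the right, 93 mm high; origin at its underside. Leave it.
- cup: Bystander: patterned cup standing on the hob at the right, 60 mm high; origin at its underside. Leave it.
- spoon: Bystander: teaspoon, 130 mm long, lying near the worktop's front edge at the right; origin at its underside. Leave it.

How it is judged:
By the outcome, as a careful person would: the job done as asked, in the order asked, and still so for the second after the job is handed in, with the robot touching nothing.
It also fails if it takes over 152 s, if anything falls off the work surface, if the arm or the gripper's body presses on something with over 40 N, if the wrist force passes 120 N, or if a joint passes its speed limit or range.

## Working session

There is one attempt and no reset: what is moved stays moved. The work goes in short steps, Python scripts to look and compute and a tool call to move; the robot and the scene stay as the last step left them, time stands still between calls to the robot, and variables do not carry over. Pictures are saved under pics/ and viewed, at most 14 in all, crops included, and the job is handed in when it is done.

Besides the shell and the picture viewer there is one more tool, called after ">>>" by a JSON object that holds its "method" and its "body", one argument or row to a line. jog_arm: Moves the arm, as the interface text tells. Its arguments: {"type":"object","properties":{"deltas":{"type":"array"},"grip_force":{"type":"number"}},"required":["deltas"]}

```bash
mkdir -p pics; cat > h.py <<'E'
import numpy as np, cv2
from bench import arm, imaging
def grab(n):
    f=imaging.grab_frame(n); R=cv2.Rodrigues(np.array(f["rvec"],float))[0]; f["R"]=R; f["t"]=np.array(f["tvec"],float).ravel(); return f
def cloud(f):
    K=np.array(f["mtx"]); z=f["range_z"].astype(float); v,u=np.mgrid[:480,:640]
    P=np.stack([(u-K[0,2])/K[0,0]*z,(v-K[1,2])/K[1,1]*z,z],-1)
    W=(P-f["t"])@f["R"]; W[z<=0]=np.nan; return W
def plane(f,uv,h):
    K=np.array(f["mtx"]); uv=np.atleast_2d(uv).astype(float)
    d=np.c_[(uv[:,0]-K[0,2])/K[0,0],(uv[:,1]-K[1,2])/K[1,1],np.ones(len(uv))]@f["R"]; c=-f["R"].T@f["t"]
    return c+d*((h-c[2])/d[:,2])[:,None]
def save(n,img): cv2.imwrite("pics/"+n,img[:,:,::-1])
E
python3 - <<'E'
from h import *
for n in("top","side"):
    f=grab(n); save(n+"0.png",f["img"]); print(n,-f["R"].T@f["t"],f["R"][2],f["mtx"][0][0]); np.save(n+"0.npy",cloud(f))
print(arm.sense())
E
```

```text
top [0.35329264 0.02290264 1.12792876] [ 0.14277551 -0.00452188 -0.98974477] 477.1164269153228
side [-0.65553475 -0.49506672  0.87513605] [ 0.78210225  0.36587805 -0.50442969] 603.343282678537
{'time_s': 0.1, 'joints': array([-1.19260125e+00,  1.24441334e-01,  1.65155785e+00,  3.78520662e-05,
        1.36751484e+00, -8.26006992e-02]), 'qd': array([-1.11273178e-03, -8.14275374e-05, -2.24664014e-03,  1.94642726e-04,
        1.34643637e-03,  3.41039428e-04]), 'effort': array([ 4.12653126e-04, -4.24930394e+01, -3.66653001e+01, -1.32692840e-04,
        3.94675750e-03, -9.80379809e-06]), 'tool_pos': array([ 0.28881849, -0.58172703,  0.25216291]), 'tcp_rot': array([-9.52937795e-04,  9.73576036e-01,  2.28361073e-01, -1.23139154e-04]), 'ft_force': array([ 0.31738208,  1.09513276, -1.03339316]), 'wrist_torque': array([-0.02061523, -0.02650089,  0.03176056]), 'grip_force': 0.0, 'finger_gap': 0.9981941410415769}
```

View pics/top0.png

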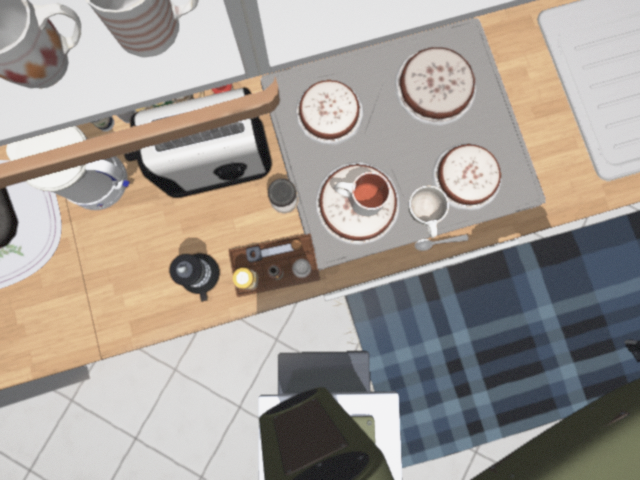

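View pics/side0.png

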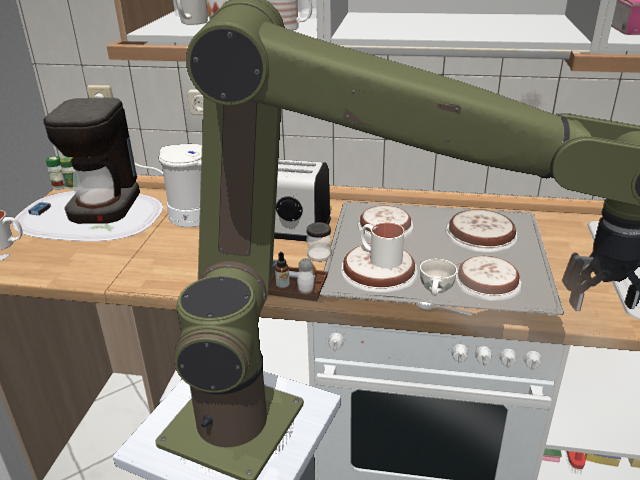

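The top view shows the tray at about (275,265), with the yellow-topped jar at (243,278), dropper at (274,270) and shaker at (302,268). The crank hub is at about (253,253), the knob near (297,243), and the grinder at (190,270). The side view shows the tray at about (300,280), with the grinder hidden by the arm.

```bash
python3 - <<'E'
from h import *
im=cv2.imread("pics/top0.png")
c=cv2.resize(im[220:310,150:330],None,fx=4.4,fy=4.4,interpolation=cv2.INTER_CUBIC); cv2.imwrite("pics/c0.png",c)
W=np.load("top0.npy")
for u,v in[(243,278),(274,270),(302,268),(253,253),(297,243),(187,268),(195,268),(204,296),(235,245),(312,237),(320,280),(240,292),(340,290),(370,280),(428,245),(283,193),(110,350)]: print(u,v,W[v,u].round(3))
# contour-based: z bands
for lo,hi in[(.115,.145),(.147,.17),(.08,.11),(.02,.05)]:
    m=((W[...,2]>lo)&(W[...,2]<hi)&(W[...,0]<.62)&(W[...,0]>.3)&(W[...,1]>-.05)).astype(np.uint8)
    n,l,s,cc=cv2.connectedComponentsWithStats(m)
    for i in range(1,n):
        if s[i,4]>8: print(lo,cc[i].round(1),s[i,4],np.nanmean(W[l==i],0).round(4))
E
```

```text
243 278 [0.413 0.176 0.109]
274 270 [0.429 0.11  0.109]
302 268 [0.433 0.05  0.096]
253 253 [0.478 0.168 0.003]
297 243 [0.495 0.062 0.038]
187 268 [0.435 0.287 0.142]
195 268 [0.435 0.274 0.129]
204 296 [0.38  0.281 0.014]
235 245 [ 0.499  0.212 -0.003]
312 237 [0.513 0.028 0.005]
320 280 [0.411 0.011 0.001]
240 292 [0.387 0.199 0.006]
340 290 [ 0.392 -0.045 -0.195]
370 280 [ 0.408 -0.107 -0.003]
428 245 [ 0.488 -0.248  0.001]
283 193 [0.603 0.09  0.084]
110 350 [0.261 0.499 0.001]
0.115 [ 80.6 191.6] 179 [0.605 0.52  0.13 ]
0.115 [342.3 184.2] 47 [ 0.61   -0.0411  0.1219]
0.115 [185.8 269. ] 813 [0.4339 0.2926 0.1296]
0.147 [ 74.1 188.2] 149 [0.6052 0.5195 0.1588]
0.147 [182.2 268.8] 40 [0.4323 0.2926 0.1563]
0.08 [335.9 186.7] 15 [ 0.6107 -0.0282  0.0983]
0.08 [281.9 194.4] 496 [0.5991 0.0922 0.0863]
0.08 [ 88.3 195.2] 161 [0.6052 0.5199 0.0951]
0.08 [201.2 273.3] 77 [0.4267 0.2693 0.0919]
0.08 [301.6 266.2] 192 [0.437  0.0512 0.0915]
0.08 [273.6 270. ] 83 [0.4302 0.1122 0.0915]
0.08 [243.4 277.6] 337 [0.4145 0.1758 0.1046]
0.02 [333.4 210.6] 955 [ 0.5691 -0.0237  0.0384]
0.02 [101.1 202.1] 166 [0.6025 0.5179 0.0358]
0.02 [  8.7 222.1] 492 [0.5598 0.7289 0.0379]
0.02 [287.  207.1] 66 [0.582  0.0844 0.0276]
0.02 [296.1 244. ] 100 [0.4925 0.0643 0.0394]
0.02 [254.1 253.3] 170 [0.4736 0.1613 0.0369]
0.02 [205.8 274.6] 223 [0.4281 0.2739 0.0277]
0.02 [308.4 271.9] 16 [0.4277 0.0374 0.0428]
0.02 [296.4 273.8] 16 [0.4239 0.0646 0.0441]
0.02 [279.9 276. ] 13 [0.4205 0.1031 0.031 ]
0.02 [255.8 281.2] 25 [0.4096 0.1577 0.0365]
```

View pics/c0.png

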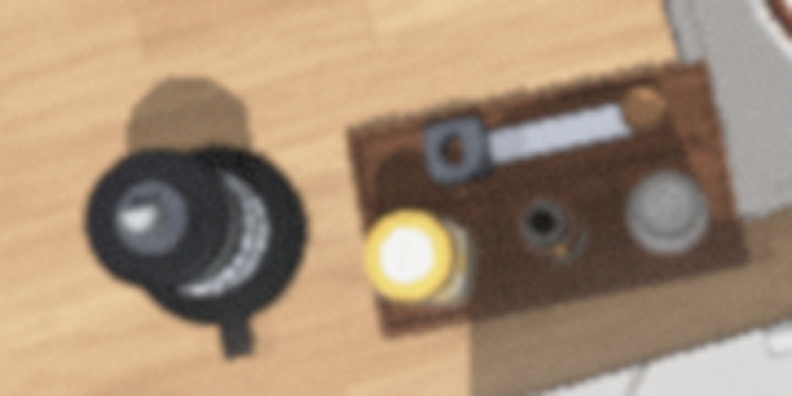

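The crop shows the crank hub at (458,150) with its arm running right to the knob at (643,107). The jar is at (407,255), dropper at (543,222), shaker at (667,212). The spindle top is at (152,218), with a bright patch on its left side. Next I average frames to get the tray pose and the direction of the spindle flat.

```bash
python3 - <<'E'
from h import *
A=[];Z=[]
for i in range(10):
    f=grab("top"); A.append(f["img"].astype(float)); Z.append(cloud(f)[...,2])
im=np.mean(A,0); z=np.nanmedian(Z,0); np.save("zt.npy",z); save("avg.png",im)
a=im[245:295,165:215].astype(np.uint8); a=cv2.resize(a,(400,400),interpolation=cv2.INTER_CUBIC)
d=np.clip((z[245:295,165:215]-.12)/.05*255,0,255).astype(np.uint8); d=cv2.resize(d,(400,400),interpolation=cv2.INTER_NEAREST)
save("sp.png",np.hstack([a,cv2.cvtColor(d,cv2.COLOR_GRAY2RGB)]))
print((z[262:276,176:196]*1000).round())
c=np.array([(350,128),(705,65),(745,262),(385,335)])/4.4+[150,220]
P=plane(f,c,.016);print(P.round(4), P.mean(0))
for e in [P[0]-P[1],P[3]-P[2],P[0]-P[3],P[1]-P[2]]: print(np.linalg.norm(e),np.degrees(np.arctan2(e[1],e[0])))
for n,p,h in[("hub",(458,150),.032),("knob",(643,107),.036),("jar",(407,255),.1),("drop",(543,220),.102),("shk",(667,210),.088),("spin",(152,218),.158),("lid",(152,218),.128)]:
    print(n,plane(f,np.array(p)/4.4+[150,220],h)[0].round(4))
E
```

```text
[[128. 128. 128. 129. 134. 135. 135. 135. 136. 135. 134. 135. 135. 135.
  128. 129. 127. 128. 128. 129.]
 [129. 129. 129. 134. 133. 136. 134. 135. 135. 134. 134. 135. 135. 135.
  134. 128. 130. 129. 129. 129.]
 [129. 129. 134. 135. 135. 135. 135. 134. 135. 135. 135. 135. 136. 134.
  135. 134. 129. 129. 129. 128.]
 [129. 128. 135. 136. 135. 135. 134. 134. 134. 136. 135. 134. 134. 134.
  136. 135. 132. 128. 130. 127.]
 [129. 136. 135. 134. 136. 135. 134. 135. 156. 155. 136. 134. 135. 134.
  134. 133. 133. 129. 128. 128.]
 [130. 135. 134. 136. 158. 158. 160. 159. 156. 155. 150. 141. 134. 134.
  133. 135. 134. 128. 128. 127.]
 [129. 135. 157. 159. 159. 157. 159. 160. 158. 156. 149. 143. 134. 136.
  134. 135. 134. 129. 129. 129.]
 [127. 136. 158. 159. 158. 159. 158. 159. 156. 155. 149. 142. 134. 134.
  136. 136. 134. 129. 130. 128.]
 [128. 134. 135. 158. 159. 159. 159. 158. 157. 152. 146. 140. 135. 135.
  136. 134. 134. 129. 128. 129.]
 [127. 134. 134. 156. 158. 157. 157. 157. 153. 147. 141. 134. 135. 135.
  135. 135. 132. 129. 130. 130.]
 [127. 133. 135. 135. 134. 134. 134. 146. 143. 138
[... 266 characters left out ...]
[129. 129. 128. 134. 135. 136. 135. 133. 133. 134. 134. 135. 135. 133.
  130. 128. 128. 128. 128. 129.]]
[[0.4872 0.2214 0.016 ]
 [0.5167 0.0315 0.016 ]
 [0.4111 0.0127 0.016 ]
 [0.3773 0.2028 0.016 ]] [0.44807807 0.11712345 0.016     ]
0.19214818397813982 98.81676642582588
0.1930407483450971 100.06813151704037
0.11149969120956076 9.608396154235392
0.10729984335869946 10.091486685945073
hub [0.4724 0.1619 0.032 ]
knob [0.4923 0.0644 0.036 ]
jar [0.414  0.1785 0.1   ]
drop [0.4294 0.1117 0.102 ]
shk [0.4339 0.0514 0.088 ]
spin [0.4305 0.2874 0.158 ]
lid [0.4328 0.2956 0.128 ][ WARN:0@14.688] global loadsave.cpp:1063 imwrite_ Unsupported depth image for selected encoder is fallbacked to CV_8U.
```

View pics/sp.png

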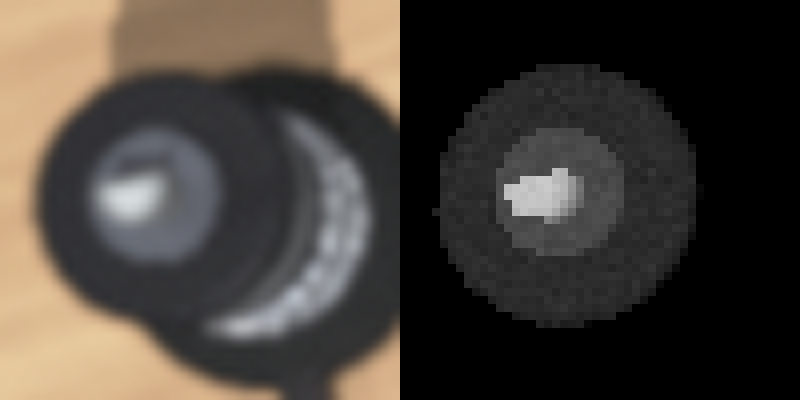

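The zoomed picture shows a D-shaped spindle top centred near (132,197)/8. Its flat edge is on the upper side, tilted slightly from (95,182) to (165,170), so the flat faces roughly image-up. Next I measure it metrically, along with the object centres and the free strip.

```bash
python3 - <<'E'
from h import *
f=grab("top"); im=cv2.imread("pics/avg.png")[:,:,::-1]; z=np.load("zt.npy")
def blob(m,h,box,nm):
    mm=np.zeros_like(m,np.uint8); u0,u1,v0,v1=box; mm[v0:v1,u0:u1]=m[v0:v1,u0:u1]
    n,l,s,cc=cv2.connectedComponentsWithStats(mm); i=1+np.argmax(s[1:,4]); 
    c=max(cv2.findContours((l==i).astype(np.uint8),0,1)[0],key=len); (x,y),r=cv2.minEnclosingCircle(c)
    print(nm,"px",cc[i].round(1),s[i,4],"world",plane(f,cc[i],h)[0].round(4),"circ",plane(f,(x,y),h)[0].round(4),round(r,1))
    return cc[i]
blob(z>.1,.106,(225,262,255,295),"jar"); blob(z>.088,.108,(262,288,255,290),"drop"); blob(z>.085,.096,(288,320,250,285),"shk")
blob((z>.03)&(z<.046),.038,(240,270,240,262),"hub"); blob((z>.034)&(z<.05),.042,(286,306,235,252),"knob")
blob((z>.1315),.134,(170,202,255,280),"collar"); blob((z>.124),.128,(160,210,240,295),"lid"); blob(z>.1545,.158,(170,200,258,280),"top")
# spindle top rectified 0.25mm/px
c=plane(f,(182,269),.158)[0]; print("c",c)
g=np.arange(-16,16,.25)/1000; X,Y=np.meshgrid(g,g,indexing="ij")  # rows +x, cols +y
uv=cv2.projectPoints(np.c_[(c[0]-X).ravel(),(c[1]-Y).ravel(),np.full(X.size,.158)],np.array(f["rvec"],float),f["t"],np.array(f["mtx"]),None)[0].reshape(*X.shape,2).astype(np.float32)
r=cv2.remap(np.ascontiguousarray(im),uv[...,0],uv[...,1],cv2.INTER_CUBIC); zz=cv2.remap(z.astype(np.float32),uv[...,0],uv[...,1],cv2.INTER_LINEAR)
d=np.clip((zz-.13)/.03*255,0,255).astype(np.uint8)
save("rect.png",np.hstack([cv2.resize(r,(400,400)),cv2.cvtColor(cv2.resize(d,(400,400)),cv2.COLOR_GRAY2RGB)]))
# strip profile at several y
W=np.load("top0.npy")
for y in(0,-.03,-.07,-.11,-.15,-.19):
    m=(abs(W[...,1]-y)<.004)&(W[...,0]>.36)&(W[...,0]<.56); o=np.argsort(W[m][:,0]); q=W[m][o]
    print(y,[(round(x,3),int(h*1000)) for x,_,h in q[::max(1,len(q)//14)]])
m=(W[...,2]>.1)&(W[...,1]>.2)&(W[...,1]<.4)&(W[...,0]>.47); print("obst",m.sum(), W[m].min(0) if m.any() else 0, W[m].max(0) if m.any() else 0)
E
```

```text
jar px [242.7 277.4] 317 world [0.4149 0.177  0.106 ] circ [0.4148 0.1771 0.106 ] 10.0
drop px [273.  269.5] 32 world [0.43  0.112 0.108] circ [0.43  0.112 0.108] 3.2
shk px [301.6 265.9] 182 world [0.4372 0.0512 0.096 ] circ [0.4373 0.0513 0.096 ] 7.6
hub px [253.9 253.2] 154 world [0.4739 0.1617 0.038 ] circ [0.474  0.1622 0.038 ] 8.3
knob px [296.1 244.1] 94 world [0.4921 0.0641 0.042 ] circ [0.4923 0.0644 0.042 ] 5.4
collar px [184.4 268.5] 210 world [0.4345 0.2942 0.134 ] circ [0.4337 0.2938 0.134 ] 8.3
lid px [185.4 268.9] 843 world [0.4341 0.2939 0.128 ] circ [0.4346 0.2942 0.128 ] 16.7
top px [181.8 268.7] 35 world [0.4323 0.2931 0.158 ] circ [0.4331 0.2929 0.158 ] 3.9
c [0.43168339 0.29258978 0.158     ]
0 [(np.float64(0.364), -868), (np.float64(0.382), 0), (np.float64(0.394), 0), (np.float64(0.411), -2), (np.float64(0.422), -2), (np.float64(0.434), -1), (np.float64(0.448), 7), (np.float64(0.462), 2), (np.float64(0.479), 5), (np.float64(0.496), 4), (np.float64(0.51), 6), (np.float64(0.524), 8), (np.float64(0.536), 8), (np.float64(0.547), 10), (np.float64(0.558), 33)]
-0.03 [
[... 1239 characters left out ...]
(np.float64(0.447), 3), (np.float64(0.459), 3), (np.float64(0.471), 1), (np.float64(0.483), 3), (np.float64(0.494), 5), (np.float64(0.508), 8), (np.float64(0.52), 10), (np.float64(0.531), 31), (np.float64(0.542), 36), (np.float64(0.554), 34)]
-0.19 [(np.float64(0.364), -872), (np.float64(0.396), -861), (np.float64(0.421), -193), (np.float64(0.432), 0), (np.float64(0.442), -2), (np.float64(0.451), -3), (np.float64(0.463), -1), (np.float64(0.477), 4), (np.float64(0.487), 0), (np.float64(0.5), 9), (np.float64(0.51), 5), (np.float64(0.522), 7), (np.float64(0.532), 6), (np.float64(0.545), 11), (np.float64(0.555), 8)]
obst 28343 [0.52353361 0.20000034 0.10004365] [0.80796603 0.39997721 0.66641667]
```

View pics/rect.png

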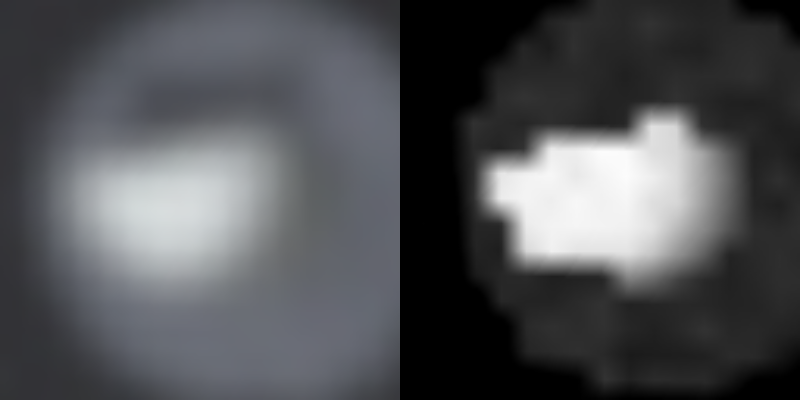

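The rectified view (up = +x, left = +y) shows the flat edge running from (75,158) to (290,125). That puts the flat's normal at about +9 to +14° in world yaw, 2.5 mm ahead of the collar centre, which agrees with the description. I refine the angle and plan the first move.

```bash
cat >> h.py <<'E'
def pose():
    s=arm.sense(); w,x,y,z=s["tcp_rot"]; R=cv2.Rodrigues(np.zeros(3))[0]
    from scipy.spatial.transform import Rotation as Q
    R=Q.from_quat([x,y,z,w]).as_matrix(); return [*s["tool_pos"],np.degrees(np.arctan2(R[1,0],R[0,0]))],R[2,2],s
def plan(start,wps,step=.04,dang=7.):
    """wps: (x,y,z,yaw_deg). prints calls of <=5 rows: end shift in tool axes (mm), turn about tool z (deg)"""
    rows=[];p=np.array(start,float)
    for w in wps:
        w=np.array(w,float); d=w-p; n=int(max(1,np.ceil(np.linalg.norm(d[:3])/step-.02),np.ceil(abs(d[3])/dang-.02)))
        rows+=[p+d*k/n for k in range(1,n+1)]; p=w
    q=np.array(start,float)
    for i in range(0,len(rows),5):
        a=np.radians(q[3]); out=[]
        for r in rows[i:i+5]:
            d=r-q; out.append([[round(d[0]*np.cos(a)+d[1]*np.sin(a),4),round(d[0]*np.sin(a)-d[1]*np.cos(a),4),round(-d[2],4)],[0,0,round(-d[3],1)]])
        print(str(out).replace(" ","")); q=rows[min(i+4,len(rows)-1)]
E
python3 - <<'E'
from h import *
f=grab("top"); im=cv2.imread("pics/avg.png").astype(float).mean(2)
E=[]
for u in range(178,185):
    col=im[258:270,u]; g=np.diff(col); k=np.argmax(g[3:])+3
    w=np.clip(g[k-2:k+3],0,None); E.append((u,258+.5+(w*np.arange(k-2,k-2+len(w))).sum()/w.sum(),g[k]))
print(np.array(E).round(2))
for s in (slice(0,7),slice(1,6),slice(1,5)):
    e=np.array(E)[s]; P=plane(f,e[:,:2],.158); d=np.polyfit(P[:,1],P[:,0],1); print("phi",np.degrees(np.arctan(-d[0])), "dist", (np.polyval(d,.294)-.434)*np.cos(np.arctan(d[0])))
p,c,s=pose(); print(p,c)
plan(p,[(.437,.051,.25,99.6)])
E
```

```text
[[178.   267.28  39.  ]
 [179.   267.41  51.67]
 [180.   267.21  54.33]
 [181.   267.01  52.  ]
 [182.   266.84  52.67]
 [183.   266.61  48.  ]
 [184.   266.39  37.  ]]
phi 8.114433208332771 dist 0.00195570150796835
phi 9.855763810882301 dist 0.0018638837304556155
phi 9.584941098602545 dist 0.001852369967781259
[np.float64(0.28902681468312846), np.float64(-0.5822100453558495), np.float64(0.25333235053776826), np.float64(26.404063262049984)] -0.9999999996853326
[[[np.float64(0.0244),np.float64(-0.0295),np.float64(0.0002)],[0,0,np.float64(-4.3)]],[[np.float64(0.0487),np.float64(-0.059),np.float64(0.0004)],[0,0,np.float64(-8.6)]],[[np.float64(0.0731),np.float64(-0.0885),np.float64(0.0006)],[0,0,np.float64(-12.9)]],[[np.float64(0.0974),np.float64(-0.118),np.float64(0.0008)],[0,0,np.float64(-17.2)]],[[np.float64(0.1218),np.float64(-0.1475),np.float64(0.001)],[0,0,np.float64(-21.5)]]]
[[[np.float64(0.0335),np.float64(-0.0185),np.float64(0.0002)],[0,0,np.float64(-4.3)]],[[np.float64(0.067),np.float64(-0.037),np.float64(0.0004)],[0,0,np.float64(-8.6)]],[[np.float64(0.1004),np.float64(-0.0555),np.float64(0.0006)],[0,0,np.float64(-12.9)]],[[np.float64(0.1339),np.float64(-0.074),np.float64(0.0008)],[0,0,np.float64(-17.2)]],[[np.float64(0.1674),np.float64(-0.0925),np.float64(0.001)],[0,0,np.float64(-21.5)]]]
[[[np.float64(0.0379),np.float64(-0.0049),np.float64(0.0002)],[0,0,np.float64(-4.3)]],[[np.float64(0.0759),np.float64(-0.0098),np.float64(0.0004)],[0,0,np.float64(-8.6)]],[[np.float64(0.1138),np.float64(-0.0148),np.float64(0.0006)],[0,0,np.float64(-12.9)]],[[np.float64(0.1517),np.float64(-0.0197),np.float64(0.0008)],[0,0,np.float64(-17.2)]],[[np.float64(0.1897),np.float64(-0.0246),np.float64(0.001)],[0,0,np.float64(-21.5)]]]
[[[np.float64(0.0371),np.float64(0.0093),np.float64(0.0002)],[0,0,np.float64(-4.3)]],[[np.float64(0.0742),np.float64(0.0187),np.float64(0.0004)],[0,0,np.float64(-8.6)]]]
```

>>> {"method": "jog_arm", "body": {
  "deltas": [
    [[0.024,-0.0295,0],[0,0,-4.3],0.085],
    [[0.0487,-0.059,0],[0,0,-8.6],0.085],
    [[0.073,-0.0885,0],[0,0,-12.9],0.085],
    [[0.0974,-0.118,0],[0,0,-17.2],0.085],
    [[0.122,-0.1475,0],[0,0,-21.5],0.085]
  ],
  "grip_force": 30
}}

```text
time_s: 1.12
tool_pos: [0.3327, -0.3942, 0.2533]
tcp_rot: [0.0, 0.913, 0.407, 0.0]
ft_force: [0.3, -0.2, -0.6]
finger_gap: 0.993
grip_force: 0.0
```

>>> {"method": "jog_arm", "body": {
  "deltas": [
    [[0.0335,-0.0185,0],[0,0,-4.3],0.085],
    [[0.067,-0.037,0],[0,0,-8.6],0.085],
    [[0.1,-0.0555,0],[0,0,-12.9],0.085],
    [[0.134,-0.074,0],[0,0,-17.2],0.07],
    [[0.1675,-0.0925,0],[0,0,-21.5],0.07]
  ]
}}

```text
time_s: 1.53
tool_pos: [0.3763, -0.2078, 0.2536]
tcp_rot: [0.0, 0.821, 0.571, 0.0]
ft_force: [0.5, -0.5, 0.1]
finger_gap: 0.821
grip_force: 0.0
```

>>> {"method": "jog_arm", "body": {
  "deltas": [
    [[0.038,-0.005,0],[0,0,-4.3],0.065],
    [[0.076,-0.01,0],[0,0,-8.6],0.065],
    [[0.114,-0.015,0],[0,0,-12.9],0.065],
    [[0.152,-0.02,0],[0,0,-17.2],0.065],
    [[0.19,-0.0246,0],[0,0,-21.5],0.065]
  ]
}}

```text
time_s: 1.95
tool_pos: [0.4201, -0.0212, 0.2538]
tcp_rot: [0.001, 0.7, 0.714, 0.0]
ft_force: [0.6, -1.3, -0.1]
finger_gap: 0.753
grip_force: 0.0
```

>>> {"method": "jog_arm", "body": {
  "deltas": [
    [[0.037,0.0093,0],[0,0,-4.3],0.065],
    [[0.074,0.0187,0.003],[0,0,-8.6],0.065],
    [[0.074,0.0187,0.003],[0,0,-8.6],0.065],
    [[0.074,0.0187,0.003],[0,0,-8.6],0.065]
  ]
}}

```text
time_s: 2.28
tool_pos: [0.4376, 0.053, 0.2503]
tcp_rot: [-0.0, 0.644, 0.765, -0.0]
ft_force: [0.2, 0.2, -0.1]
finger_gap: 0.76
grip_force: 0.0
```

>>> {"method": "jog_arm", "body": {
  "deltas": [
    [[-0.002,0,0.035],[0,0,0],0.065],
    [[-0.002,0,0.075],[0,0,0],0.065],
    [[-0.002,0,0.115],[0,0,0],0.065],
    [[-0.002,0,0.155],[0,0,0],0.065],
    [[-0.002,0,0.184],[0,0,0],0.065]
  ],
  "grip_force": 40
}}

```text
time_s: 2.7
tool_pos: [0.4362, 0.0478, 0.0633]
tcp_rot: [-0.001, 0.647, 0.762, -0.001]
ft_force: [-0.9, -0.4, -0.8]
finger_gap: 0.765
grip_force: 0.0
```

>>> {"method": "jog_arm", "body": {
  "deltas": [
    [[0,0,0],[0,0,0],0.065],
    [[0,0,0],[0,0,0],0.036],
    [[0,0,0],[0,0,0],0.036],
    [[0,0,0],[0,0,0],0.036],
    [[0,0,0],[0,0,0],0.036]
  ]
}}

```text
time_s: 3.12
tool_pos: [0.4401, 0.049, 0.069]
tcp_rot: [0.002, 0.646, 0.763, 0.002]
ft_force: [0.2, -0.6, 2.4]
finger_gap: 0.432
grip_force: 28.1
```

>>> {"method": "jog_arm", "body": {
  "deltas": [
    [[0,0,0],[0,0,0],0.036],
    [[0,0,0],[0,0,0],0.036],
    [[0,0,-0.005],[0,0,0],0.036],
    [[0,0,-0.015],[0,0,0],0.036],
    [[0,0,-0.03],[0,0,0],0.036]
  ]
}}

```text
time_s: 3.53
tool_pos: [0.4366, 0.0494, 0.0958]
tcp_rot: [-0.001, 0.646, 0.763, -0.001]
ft_force: [1.0, -0.4, -0.5]
finger_gap: 0.429
grip_force: 27.6
```

```bash
python3 - <<'E'
from h import *
f=grab("side"); a=f["img"][180:340,220:400]; save("s1.png",cv2.resize(a,None,fx=3.5,fy=3.5,interpolation=cv2.INTER_CUBIC)); print(pose()[2])
E
```

```text
{'time_s': 3.5833, 'joints': array([-9.60277834e-03, -2.02190774e-01,  2.23862605e+00,  1.41299125e-04,
        1.10174971e+00, -1.75704270e-01]), 'qd': array([-0.00230406,  0.01415697, -0.02723376, -0.00054377, -0.09180285,
       -0.001712  ]), 'effort': array([-4.29470278e-01, -1.81231695e+01, -2.60483623e+01, -3.74529033e-02,
        3.43173919e-01, -5.87211416e-04]), 'tool_pos': array([0.43929837, 0.04941581, 0.09972164]), 'tcp_rot': array([0.00127081, 0.64603467, 0.76330616, 0.00113669]), 'ft_force': array([1.93908276, 0.89302549, 0.99009724]), 'wrist_torque': array([ 0.01106112, -0.07638765,  0.01505506]), 'grip_force': 27.659682417288423, 'finger_gap': 0.4294959303247232}
```

View pics/s1.png

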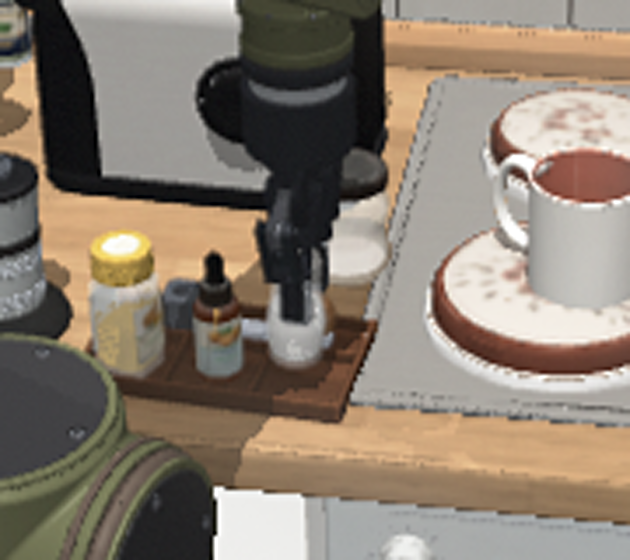

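The side crop shows the fingers holding the shaker at about (295,330), with its bottom at (295,368), slightly lifted. I continue lifting and check with depth.

>>> {"method": "jog_arm", "body": {
  "deltas": [
    [[0,0,-0.02],[0,0,0],0.03],
    [[0,0,-0.045],[0,0,0],0.03],
    [[0,0,-0.07],[0,0,0],0.03],
    [[0,0,-0.095],[0,0,0],0.03],
    [[0,0,-0.11],[0,0,0],0.03]
  ]
}}

```text
time_s: 4.0
tool_pos: [0.4389, 0.0494, 0.2096]
tcp_rot: [0.002, 0.646, 0.763, 0.001]
ft_force: [1.6, 0.4, -0.3]
finger_gap: 0.418
grip_force: 39.6
```

```bash
python3 - <<'E'
from h import *
f=grab("side"); W=cloud(f); p,c,s=pose(); print(p,s["finger_gap"],s["grip_force"])
for k in range(0,12):
    z0=.06+.012*k; m=(abs(W[...,0]-.437)<.05)&(abs(W[...,1]-.05)<.04)&(abs(W[...,2]-z0)<.006); print(round(z0,3),m.sum(),W[m].min(0).round(3) if m.any() else "",W[m].max(0).round(3) if m.any() else "")
E
```

```text
[np.float64(0.4402907349317974), np.float64(0.049417691276068265), np.float64(0.2122074413224179), np.float64(99.51617190662995)] 0.42167155592942634 39.60631598427426
0.06 0  
0.072 0  
0.084 0  
0.096 0  
0.108 0  
0.12 0  
0.132 0  
0.144 3 [0.423 0.04  0.147] [0.444 0.063 0.15 ]
0.156 64 [0.415 0.036 0.15 ] [0.442 0.073 0.162]
0.168 70 [0.412 0.035 0.162] [0.439 0.078 0.174]
0.18 89 [0.414 0.033 0.174] [0.448 0.074 0.186]
0.192 71 [0.409 0.034 0.186] [0.462 0.073 0.198]
```

>>> {"method": "jog_arm", "body": {
  "deltas": [
    [[-0.015,-0.007,0],[0,0,0],0.03],
    [[-0.037,-0.017,0],[0,0,0],0.03],
    [[-0.059,-0.027,0],[0,0,0],0.03],
    [[-0.075,-0.034,0],[0,0,0],0.03],
    [[-0.08,-0.036,0],[0,0,0],0.03]
  ]
}}

```text
time_s: 4.47
tool_pos: [0.4148, -0.037, 0.2054]
tcp_rot: [-0.0, 0.647, 0.763, -0.0]
ft_force: [-1.2, -0.0, -2.3]
finger_gap: 0.421
grip_force: 39.6
```

>>> {"method": "jog_arm", "body": {
  "deltas": [
    [[0,0,0.02],[0,0,0],0.03],
    [[0,0,0.05],[0,0,0],0.03],
    [[0,0,0.085],[0,0,0],0.03],
    [[0,0,0.115],[0,0,0],0.03],
    [[0,0,0.132],[0,0,0],0.03]
  ]
}}

```text
time_s: 4.88
tool_pos: [0.413, -0.0345, 0.0701]
tcp_rot: [-0.003, 0.646, 0.763, -0.001]
ft_force: [-0.2, 0.2, -0.8]
finger_gap: 0.426
grip_force: 39.7
```

>>> {"method": "jog_arm", "body": {
  "deltas": [
    [[0,0,0.004],[0,0,0],0.03],
    [[0,0,0.008],[0,0,0],0.03],
    [[0,0,0.011],[0,0,0],0.03],
    [[0,0,0.013],[0,0,0],0.03],
    [[0,0,0.013],[0,0,0],0.03]
  ]
}}

```text
time_s: 5.3
tool_pos: [0.4171, -0.0359, 0.0632]
tcp_rot: [0.001, 0.646, 0.763, 0.001]
ft_force: [-1.0, -0.4, -0.4]
finger_gap: 0.418
grip_force: 40.0
```

>>> {"method": "jog_arm", "body": {
  "deltas": [
    [[0,0,0],[0,0,0],0.03],
    [[0,0,0],[0,0,0],0.03]
  ]
}}

```text
time_s: 5.47
tool_pos: [0.4171, -0.0359, 0.063]
tcp_rot: [0.001, 0.646, 0.763, 0.001]
ft_force: [-0.9, -1.0, 5.0]
finger_gap: 0.421
grip_force: 40.7
```

>>> {"method": "jog_arm", "body": {
  "deltas": [
    [[0,0,0],[0,0,0],0.045],
    [[0,0,0],[0,0,0],0.06],
    [[0,0,0],[0,0,0],0.065],
    [[0,0,0],[0,0,0],0.065],
    [[0,0,-0.01],[0,0,0],0.065]
  ]
}}

```text
time_s: 5.88
tool_pos: [0.414, -0.0352, 0.0696]
tcp_rot: [-0.002, 0.646, 0.763, -0.001]
ft_force: [-1.1, 0.4, 0.5]
finger_gap: 0.756
grip_force: 0.0
```

>>> {"method": "jog_arm", "body": {
  "deltas": [
    [[0,0,-0.03],[0,0,0],0.065],
    [[0,0,-0.065],[0,0,0],0.065],
    [[0,0,-0.1],[0,0,0],0.065],
    [[0.03,0.008,-0.12],[0,0,0],0.065],
    [[0.066,0.017,-0.12],[0,0,0],0.06]
  ]
}}

```text
time_s: 6.3
tool_pos: [0.4251, 0.0315, 0.1986]
tcp_rot: [0.005, 0.648, 0.762, 0.004]
ft_force: [1.0, 0.2, 0.0]
finger_gap: 0.706
grip_force: 0.0
```

>>> {"method": "jog_arm", "body": {
  "deltas": [
    [[0.03,0.008,0],[0,0,0],0.055],
    [[0.06,0.016,0],[0,0,0],0.055],
    [[0.077,0.02,0],[0,0,0],0.055],
    [[0.077,0.02,0],[0,0,0],0.055],
    [[0.077,0.02,0],[0,0,0],0.055]
  ]
}}

```text
time_s: 6.72
tool_pos: [0.4285, 0.1121, 0.1918]
tcp_rot: [0.0, 0.645, 0.764, -0.0]
ft_force: [-0.6, -0.4, -0.2]
finger_gap: 0.643
grip_force: 0.0
```

```bash
python3 - <<'E'
from h import *
p,c,s=pose(); print(p,s["finger_gap"])
f=grab("side"); W=cloud(f); m=(abs(W[...,0]-.418)<.03)&(abs(W[...,1]+.036)<.03)&(W[...,2]>.012)&(W[...,2]<.11); print("shaker",np.median(W[m],0),W[m].max(0), W[m].min(0))
f=grab("top"); z=cloud(f); m=(abs(z[...,0]-.418)<.04)&(abs(z[...,1]+.036)<.04)&(z[...,2]>.08); print("top",z[m].mean(0))
E
```

```text
[np.float64(0.42847373974075736), np.float64(0.11207558317291604), np.float64(0.19175348253672975), np.float64(99.63419439254442)] 0.6425780163935055
shaker [ 0.40107201 -0.03497568  0.0532945 ] [ 0.42822743 -0.00829397  0.09339608] [ 0.38817434 -0.05117588  0.01225387]
top [ 0.41458501 -0.03204373  0.08662115]
```

>>> {"method": "jog_arm", "body": {
  "deltas": [
    [[0,0.001,0.03],[0,0,0],0.055],
    [[0,0.001,0.065],[0,0,0],0.055],
    [[0,0.001,0.095],[0,0,0],0.055],
    [[0,0.001,0.12],[0,0,0],0.055],
    [[0,0.001,0.128],[0,0,0],0.055]
  ]
}}

```text
time_s: 7.23
tool_pos: [0.4265, 0.1101, 0.0592]
tcp_rot: [-0.002, 0.647, 0.763, -0.003]
ft_force: [-1.4, -0.3, 0.3]
finger_gap: 0.646
grip_force: 0.0
```

>>> {"method": "jog_arm", "body": {
  "deltas": [
    [[0,0,0],[0,0,0],0.055],
    [[0,0,0],[0,0,0],0.04],
    [[0,0,0],[0,0,0],0.025],
    [[0,0,0],[0,0,0],0.015],
    [[0,0,0],[0,0,0],0.015]
  ]
}}

```text
time_s: 7.65
tool_pos: [0.4313, 0.1118, 0.0655]
tcp_rot: [0.001, 0.646, 0.763, 0.001]
ft_force: [-1.3, -1.2, 4.0]
finger_gap: 0.363
grip_force: 39.9
```

>>> {"method": "jog_arm", "body": {
  "deltas": [
    [[0,0,0],[0,0,0],0.015],
    [[0,0,0],[0,0,0],0.015],
    [[0,0,-0.005],[0,0,0],0.015],
    [[0,0,-0.015],[0,0,0],0.015],
    [[0,0,-0.03],[0,0,0],0.015]
  ]
}}

```text
time_s: 8.07
tool_pos: [0.4283, 0.1117, 0.0928]
tcp_rot: [-0.001, 0.646, 0.763, -0.001]
ft_force: [-0.8, 0.2, -1.2]
finger_gap: 0.359
grip_force: 39.7
```

>>> {"method": "jog_arm", "body": {
  "deltas": [
    [[0,0,-0.025],[0,0,0],0.015],
    [[0,0,-0.055],[0,0,0],0.015],
    [[0,0,-0.085],[0,0,0],0.015],
    [[0,0,-0.11],[0,0,0],0.015],
    [[0,0,-0.12],[0,0,0],0.015]
  ]
}}

```text
time_s: 8.48
tool_pos: [0.4313, 0.1121, 0.2184]
tcp_rot: [0.002, 0.646, 0.763, 0.003]
ft_force: [0.9, 0.4, 0.3]
finger_gap: 0.362
grip_force: 39.8
```

```bash
python3 - <<'E'
from h import *
f=grab("side"); W=cloud(f); p,c,s=pose(); print(p,s["finger_gap"],s["grip_force"])
m=(abs(W[...,0]-.43)<.05)&(abs(W[...,1]-.112)<.03)&(W[...,2]>.06)&(W[...,2]<.2); print(m.sum(),np.sort(W[m][:,2])[[0,3,10,20]].round(3))
E
```

```text
[np.float64(0.4316521275697683), np.float64(0.1121267613840915), np.float64(0.21870513169998002), np.float64(99.5119963473599)] 0.36273265951663825 39.77064898470417
187 [0.16  0.162 0.164 0.167]
```

>>> {"method": "jog_arm", "body": {
  "deltas": [
    [[-0.015,-0.002,0],[0,0,0],0.015],
    [[-0.04,-0.006,0],[0,0,0],0.015],
    [[-0.07,-0.011,0],[0,0,0],0.015],
    [[-0.1,-0.016,0],[0,0,0],0.015],
    [[-0.13,-0.02,0],[0,0,0],0.015]
  ]
}}

```text
time_s: 8.95
tool_pos: [0.4301, -0.0207, 0.2115]
tcp_rot: [-0.001, 0.646, 0.764, -0.001]
ft_force: [0.9, -0.8, -0.9]
finger_gap: 0.362
grip_force: 39.8
```

>>> {"method": "jog_arm", "body": {
  "deltas": [
    [[-0.03,-0.005,0],[0,0,0],0.015],
    [[-0.055,-0.009,0],[0,0,0],0.015],
    [[-0.07,-0.011,0],[0,0,0],0.015],
    [[-0.075,-0.012,0],[0,0,0],0.015],
    [[-0.075,-0.012,0.01],[0,0,0],0.015]
  ]
}}

```text
time_s: 9.37
tool_pos: [0.4323, -0.0967, 0.2037]
tcp_rot: [0.001, 0.647, 0.763, 0.0]
ft_force: [0.1, -0.5, -0.3]
finger_gap: 0.359
grip_force: 39.8
```

>>> {"method": "jog_arm", "body": {
  "deltas": [
    [[0,0,0.025],[0,0,0],0.015],
    [[0,0,0.06],[0,0,0],0.015],
    [[0,0,0.095],[0,0,0],0.015],
    [[0,0,0.12],[0,0,0],0.015],
    [[0,0,0.13],[0,0,0],0.015]
  ]
}}

```text
time_s: 9.78
tool_pos: [0.4279, -0.0931, 0.0676]
tcp_rot: [-0.005, 0.646, 0.764, -0.002]
ft_force: [0.0, 0.5, -1.5]
finger_gap: 0.362
grip_force: 39.8
```

>>> {"method": "jog_arm", "body": {
  "deltas": [
    [[0,0,0],[0,0,0],0.015],
    [[0,0,0],[0,0,0],0.015],
    [[0,0,0],[0,0,0],0.015]
  ]
}}

```text
time_s: 10.03
tool_pos: [0.4333, -0.0958, 0.075]
tcp_rot: [0.001, 0.646, 0.763, 0.001]
ft_force: [0.9, -0.5, -0.9]
finger_gap: 0.362
grip_force: 39.8
```

>>> {"method": "jog_arm", "body": {
  "deltas": [
    [[0,0,0.004],[0,0,0],0.015],
    [[0,0,0.008],[0,0,0],0.015],
    [[0,0,0.011],[0,0,0],0.015],
    [[0,0,0.013],[0,0,0],0.015],
    [[0,0,0.0145],[0,0,0],0.015]
  ]
}}

```text
time_s: 10.45
tool_pos: [0.432, -0.0959, 0.0594]
tcp_rot: [-0.0, 0.646, 0.763, -0.0]
ft_force: [-5.1, 0.4, 14.2]
finger_gap: 0.363
grip_force: 41.2
```

>>> {"method": "jog_arm", "body": {
  "deltas": [
    [[0,0,0],[0,0,0],0.015],
    [[0,0,0],[0,0,0],0.015]
  ]
}}

```text
time_s: 10.62
tool_pos: [0.432, -0.0959, 0.0595]
tcp_rot: [-0.0, 0.646, 0.763, -0.0]
ft_force: [-3.0, -0.3, 4.9]
finger_gap: 0.361
grip_force: 40.3
```

>>> {"method": "jog_arm", "body": {
  "deltas": [
    [[0,0,0],[0,0,0],0.03],
    [[0,0,0],[0,0,0],0.045],
    [[0,0,0],[0,0,0],0.06],
    [[0,0,0],[0,0,0],0.06],
    [[0,0,-0.01],[0,0,0],0.06]
  ]
}}

```text
time_s: 11.03
tool_pos: [0.4302, -0.0952, 0.0671]
tcp_rot: [-0.002, 0.646, 0.763, -0.001]
ft_force: [0.1, 0.7, -0.1]
finger_gap: 0.699
grip_force: 0.0
```

>>> {"method": "jog_arm", "body": {
  "deltas": [
    [[0,0,-0.03],[0,0,0],0.06],
    [[0,0,-0.065],[0,0,0],0.06],
    [[0,0,-0.1],[0,0,0],0.065],
    [[0,0,-0.135],[0,0,0],0.07],
    [[0.035,0.004,-0.14],[0,0,0],0.07]
  ]
}}

```text
time_s: 11.45
tool_pos: [0.4338, -0.0644, 0.2175]
tcp_rot: [0.007, 0.648, 0.761, 0.002]
ft_force: [1.9, 0.1, 1.2]
finger_gap: 0.818
grip_force: 0.0
```

>>> {"method": "jog_arm", "body": {
  "deltas": [
    [[0.04,0.004,0],[0,0,0],0.07],
    [[0.08,0.008,0],[0,0,0],0.07],
    [[0.12,0.012,0],[0,0,0],0.07],
    [[0.16,0.016,0],[0,0,0],0.07],
    [[0.2,0.021,0],[0,0,0],0.07]
  ]
}}

```text
time_s: 11.87
tool_pos: [0.4172, 0.142, 0.2099]
tcp_rot: [0.001, 0.646, 0.763, 0.001]
ft_force: [0.7, 0.3, 0.9]
finger_gap: 0.82
grip_force: 0.0
```

>>> {"method": "jog_arm", "body": {
  "deltas": [
    [[0.025,0.003,0],[0,0,0],0.07],
    [[0.037,0.004,0],[0,0,0],0.07],
    [[0.037,0.004,0],[0,0,0],0.07],
    [[0.037,0.004,0],[0,0,0],0.07],
    [[0.037,0.004,0],[0,0,0],0.07]
  ]
}}

```text
time_s: 12.28
tool_pos: [0.4156, 0.1768, 0.2091]
tcp_rot: [0.0, 0.646, 0.763, -0.0]
ft_force: [0.2, 0.2, 0.5]
finger_gap: 0.82
grip_force: 0.0
```

```bash
python3 - <<'E'
from h import *
f=grab("side"); W=cloud(f); p,c,s=pose(); print(p,s["finger_gap"],s["grip_force"])
m=(abs(W[...,0]-.43)<.03)&(abs(W[...,1]+.096)<.03)&(W[...,2]>.012)&(W[...,2]<.2); print(m.sum(),W[m].max(0).round(3),W[m].min(0).round(3))
E
```

```text
[np.float64(0.41569002060907156), np.float64(0.17650092705743475), np.float64(0.2090064818058983), np.float64(99.43752955037523)] 0.8182357963363016 0.0
420 [ 0.441 -0.074  0.103] [ 0.408 -0.111  0.012]
```

>>> {"method": "jog_arm", "body": {
  "deltas": [
    [[0,0,0.03],[0,0,0],0.07],
    [[0,0,0.065],[0,0,0],0.07],
    [[0,0,0.1],[0,0,0],0.07],
    [[0,0,0.13],[0,0,0],0.07],
    [[0,0,0.139],[0,0,0],0.07]
  ]
}}

```text
time_s: 12.75
tool_pos: [0.4123, 0.1752, 0.065]
tcp_rot: [-0.002, 0.647, 0.763, -0.004]
ft_force: [-1.2, -0.8, -1.2]
finger_gap: 0.818
grip_force: 0.0
```

>>> {"method": "jog_arm", "body": {
  "deltas": [
    [[0,0,0],[0,0,0],0.07],
    [[0,0,0],[0,0,0],0.05],
    [[0,0,0],[0,0,0],0.035],
    [[0,0,0],[0,0,0],0.025],
    [[0,0,0],[0,0,0],0.025]
  ]
}}

```text
time_s: 13.17
tool_pos: [0.4174, 0.1777, 0.0724]
tcp_rot: [0.001, 0.646, 0.763, 0.002]
ft_force: [-0.7, -0.8, 5.9]
finger_gap: 0.526
grip_force: 39.5
```

>>> {"method": "jog_arm", "body": {
  "deltas": [
    [[0,0,0],[0,0,0],0.025],
    [[0,0,0],[0,0,0],0.025],
    [[0,0,-0.005],[0,0,0],0.025],
    [[0,0,-0.015],[0,0,0],0.025],
    [[0,0,-0.03],[0,0,0],0.025]
  ]
}}

```text
time_s: 13.58
tool_pos: [0.4145, 0.1771, 0.0996]
tcp_rot: [-0.001, 0.646, 0.763, -0.001]
ft_force: [0.6, -0.3, -2.5]
finger_gap: 0.524
grip_force: 39.6
```

>>> {"method": "jog_arm", "body": {
  "deltas": [
    [[0,0,-0.025],[0,0,0],0.025],
    [[0,0,-0.055],[0,0,0],0.025],
    [[0,0,-0.085],[0,0,0],0.025],
    [[0,0,-0.11],[0,0,0],0.025],
    [[0,0,-0.12],[0,0,0],0.025]
  ]
}}

```text
time_s: 14.0
tool_pos: [0.4173, 0.1779, 0.2252]
tcp_rot: [0.002, 0.646, 0.763, 0.003]
ft_force: [0.7, -0.2, -0.5]
finger_gap: 0.526
grip_force: 39.7
```

```bash
python3 - <<'E'
from h import *
f=grab("side"); W=cloud(f); p,c,s=pose(); print(p,s["finger_gap"],s["grip_force"])
m=(abs(W[...,0]-.415)<.05)&(abs(W[...,1]-.177)<.03)&(W[...,2]>.06)&(W[...,2]<.2); print(m.sum(),np.sort(W[m][:,2])[[0,3,10,20]].round(3))
E
```

```text
[np.float64(0.4176394060048475), np.float64(0.17803885343260573), np.float64(0.2254652450955665), np.float64(99.51243247247122)] 0.5298176301007496 39.683755755540915
296 [0.162 0.162 0.163 0.166]
```

>>> {"method": "jog_arm", "body": {
  "deltas": [
    [[-0.015,-0.001,0],[0,0,0],0.025],
    [[-0.04,-0.002,0],[0,0,0],0.025],
    [[-0.07,-0.004,0],[0,0,0],0.025],
    [[-0.1,-0.006,0],[0,0,0],0.025],
    [[-0.13,-0.008,0],[0,0,0],0.025]
  ]
}}

```text
time_s: 14.47
tool_pos: [0.4281, 0.0467, 0.218]
tcp_rot: [-0.001, 0.646, 0.764, -0.001]
ft_force: [0.3, -0.7, -0.6]
finger_gap: 0.528
grip_force: 39.7
```

>>> {"method": "jog_arm", "body": {
  "deltas": [
    [[-0.03,-0.002,0],[0,0,0],0.025],
    [[-0.06,-0.004,0],[0,0,0],0.025],
    [[-0.09,-0.006,0],[0,0,0],0.025],
    [[-0.12,-0.008,0],[0,0,0],0.025],
    [[-0.15,-0.009,0],[0,0,0],0.025]
  ]
}}

```text
time_s: 14.88
tool_pos: [0.444, -0.1028, 0.218]
tcp_rot: [-0.001, 0.646, 0.763, -0.0]
ft_force: [0.7, 0.2, -1.1]
finger_gap: 0.528
grip_force: 39.7
```

>>> {"method": "jog_arm", "body": {
  "deltas": [
    [[-0.025,-0.002,0],[0,0,0],0.025],
    [[-0.045,-0.003,0],[0,0,0],0.025],
    [[-0.055,-0.0035,0],[0,0,0],0.025],
    [[-0.057,-0.0035,0.01],[0,0,0],0.025],
    [[-0.057,-0.0035,0.03],[0,0,0],0.025]
  ]
}}

```text
time_s: 15.3
tool_pos: [0.4521, -0.159, 0.1908]
tcp_rot: [0.002, 0.646, 0.763, 0.001]
ft_force: [0.2, -0.5, -1.0]
finger_gap: 0.528
grip_force: 39.7
```

>>> {"method": "jog_arm", "body": {
  "deltas": [
    [[0,0,0.03],[0,0,0],0.025],
    [[0,0,0.06],[0,0,0],0.025],
    [[0,0,0.085],[0,0,0],0.025],
    [[0,0,0.105],[0,0,0],0.025],
    [[0,0,0.11],[0,0,0],0.025]
  ]
}}

```text
time_s: 15.72
tool_pos: [0.4474, -0.1556, 0.0744]
tcp_rot: [-0.005, 0.646, 0.764, -0.001]
ft_force: [-0.5, 0.3, -1.3]
finger_gap: 0.531
grip_force: 39.7
```

>>> {"method": "jog_arm", "body": {
  "deltas": [
    [[0,0,0],[0,0,0],0.025],
    [[0,0,0],[0,0,0],0.025],
    [[0,0,0],[0,0,0],0.025]
  ]
}}

```text
time_s: 15.97
tool_pos: [0.4521, -0.1585, 0.0813]
tcp_rot: [0.001, 0.646, 0.763, 0.0]
ft_force: [0.6, -0.4, -1.5]
finger_gap: 0.528
grip_force: 39.7
```

Next I lower the last 16 mm or so slowly, release, and go to the crank.

>>> {"method": "jog_arm", "body": {
  "deltas": [
    [[0,0,0.004],[0,0,0],0.025],
    [[0,0,0.008],[0,0,0],0.025],
    [[0,0,0.011],[0,0,0],0.025],
    [[0,0,0.013],[0,0,0],0.025],
    [[0,0,0.0145],[0,0,0],0.025]
  ]
}}

```text
time_s: 16.38
tool_pos: [0.4513, -0.1589, 0.0664]
tcp_rot: [0.0, 0.646, 0.763, -0.0]
ft_force: [-5.7, 0.3, 15.0]
finger_gap: 0.526
grip_force: 40.9
```

>>> {"method": "jog_arm", "body": {
  "deltas": [
    [[0,0,0.001],[0,0,0],0.025],
    [[0,0,0.001],[0,0,0],0.025]
  ]
}}

```text
time_s: 16.55
tool_pos: [0.4514, -0.1591, 0.0665]
tcp_rot: [-0.0, 0.646, 0.763, -0.001]
ft_force: [-6.5, 1.3, 13.4]
finger_gap: 0.529
grip_force: 40.9
```

>>> {"method": "jog_arm", "body": {
  "deltas": [
    [[0,0,0],[0,0,0],0.05],
    [[0,0,0],[0,0,0],0.065],
    [[0,0,0],[0,0,0],0.07],
    [[0,0,0],[0,0,0],0.07],
    [[0,0,-0.01],[0,0,0],0.07]
  ]
}}

```text
time_s: 16.97
tool_pos: [0.4494, -0.1576, 0.0724]
tcp_rot: [-0.002, 0.646, 0.763, -0.001]
ft_force: [-0.1, 0.0, 0.5]
finger_gap: 0.822
grip_force: 0.0
```

>>> {"method": "jog_arm", "body": {
  "deltas": [
    [[0,0,-0.03],[0,0,0],0.07],
    [[0,0,-0.065],[0,0,0],0.07],
    [[0,0,-0.1],[0,0,0],0.065],
    [[0,0,-0.135],[0,0,0],0.06],
    [[0.035,0.0085,-0.14],[0,0,0],0.06]
  ]
}}

```text
time_s: 17.38
tool_pos: [0.4569, -0.1269, 0.2231]
tcp_rot: [0.007, 0.648, 0.761, 0.001]
ft_force: [2.3, 0.2, 1.2]
finger_gap: 0.701
grip_force: 0.0
```

>>> {"method": "jog_arm", "body": {
  "deltas": [
    [[0.04,0.01,0],[0,0,0],0.055],
    [[0.08,0.019,0],[0,0,0],0.055],
    [[0.12,0.029,0],[0,0,0],0.055],
    [[0.16,0.039,0],[0,0,0],0.055],
    [[0.2,0.048,0],[0,0,0],0.055]
  ]
}}

```text
time_s: 17.8
tool_pos: [0.4677, 0.0846, 0.2153]
tcp_rot: [0.001, 0.646, 0.763, 0.001]
ft_force: [0.2, 0.2, 0.2]
finger_gap: 0.647
grip_force: 0.0
```

>>> {"method": "jog_arm", "body": {
  "deltas": [
    [[0.04,0.01,0],[0,0,0],0.055],
    [[0.07,0.017,0],[0,0,-1],0.055],
    [[0.078,0.019,0],[0,0,-1],0.055],
    [[0.078,0.019,0],[0,0,-1],0.055],
    [[0.078,0.019,0],[0,0,-1],0.055]
  ]
}}

```text
time_s: 18.22
tool_pos: [0.4737, 0.1625, 0.2145]
tcp_rot: [0.0, 0.639, 0.769, -0.0]
ft_force: [-0.7, -0.6, 0.3]
finger_gap: 0.644
grip_force: 0.0
```

```bash
python3 - <<'E'
from h import *
f=grab("side"); W=cloud(f); p,c,s=pose(); print(p,s["finger_gap"],s["grip_force"])
save("s2.png",f["img"][160:340,200:440].repeat(3,0).repeat(3,1))
E
```

```text
[np.float64(0.473721819638422), np.float64(0.16185919034166504), np.float64(0.2144202348005068), np.float64(100.46910211620217)] 0.6455465350265083 0.0
```

View pics/s2.png

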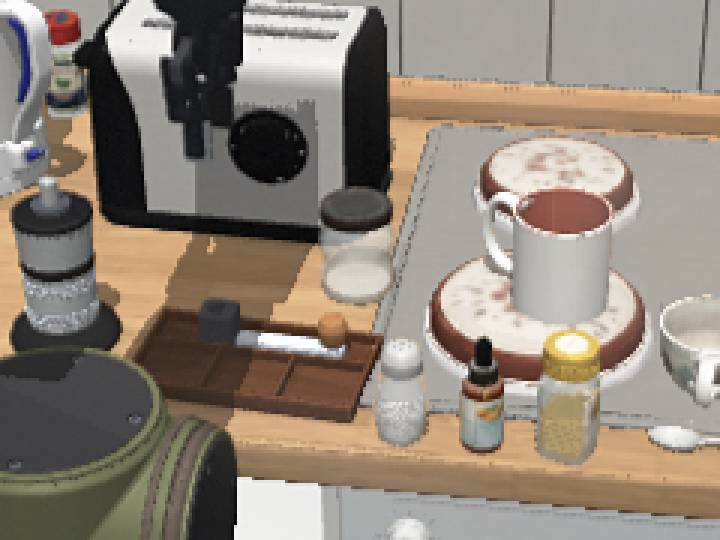

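The side view shows the shaker at (400,390), dropper at (483,400) and jar at (568,400), all upright on the strip. The crank is still in the trough, with its hub at (218,320), under the gripper. I descend and grip it.

>>> {"method": "jog_arm", "body": {
  "deltas": [
    [[0,0,0.03],[0,0,0],0.055],
    [[0,0,0.065],[0,0,0],0.055],
    [[0,0,0.1],[0,0,0],0.055],
    [[0,0,0.13],[0,0,0],0.055],
    [[0,0,0.15],[0,0,0],0.055]
  ],
  "grip_force": 80
}}

```text
time_s: 18.68
tool_pos: [0.472, 0.1604, 0.0611]
tcp_rot: [-0.001, 0.641, 0.768, -0.002]
ft_force: [-0.2, -0.3, -0.8]
finger_gap: 0.644
grip_force: 0.0
```

>>> {"method": "jog_arm", "body": {
  "deltas": [
    [[0,0,0.008],[0,0,0],0.055],
    [[0,0,0.015],[0,0,0],0.055],
    [[0,0,0.021],[0,0,0],0.055],
    [[0,0,0.0245],[0,0,0],0.055],
    [[0,0,0.0245],[0,0,0],0.055]
  ]
}}

```text
time_s: 19.1
tool_pos: [0.4744, 0.1626, 0.0404]
tcp_rot: [0.0, 0.64, 0.769, 0.0]
ft_force: [-0.2, 0.5, -0.2]
finger_gap: 0.645
grip_force: 0.0
```

>>> {"method": "jog_arm", "body": {
  "deltas": [
    [[0,0,0],[0,0,0],0.055],
    [[0,0,0],[0,0,0],0.045],
    [[0,0,0],[0,0,0],0.036],
    [[0,0,0],[0,0,0],0.03],
    [[0,0,0],[0,0,0],0.015]
  ]
}}

```text
time_s: 19.52
tool_pos: [0.4742, 0.1629, 0.0408]
tcp_rot: [0.0, 0.639, 0.769, 0.0]
ft_force: [-2.2, -0.5, 5.6]
finger_gap: 0.332
grip_force: 79.7
```

>>> {"method": "jog_arm", "body": {
  "deltas": [
    [[0,0,0],[0,0,0],0.015],
    [[0,0,0],[0,0,0],0.015],
    [[0,0,0],[0,0,0],0.015]
  ]
}}

```text
time_s: 19.77
tool_pos: [0.4742, 0.1629, 0.0408]
tcp_rot: [0.0, 0.639, 0.769, 0.0]
ft_force: [-1.3, 0.4, 5.9]
finger_gap: 0.329
grip_force: 79.7
```

>>> {"method": "jog_arm", "body": {
  "deltas": [
    [[0,0,-0.005],[0,0,0],0.015],
    [[0,0,-0.02],[0,0,0],0.015],
    [[0,0,-0.045],[0,0,0],0.015],
    [[0,0,-0.075],[0,0,0],0.015],
    [[0,0,-0.105],[0,0,0],0.015]
  ]
}}

```text
time_s: 20.18
tool_pos: [0.4727, 0.1625, 0.1448]
tcp_rot: [-0.001, 0.639, 0.769, -0.001]
ft_force: [0.6, 1.2, -1.2]
finger_gap: 0.332
grip_force: 79.1
```

>>> {"method": "jog_arm", "body": {
  "deltas": [
    [[0,0,-0.03],[0,0,0],0.015],
    [[0,0,-0.06],[0,0,0],0.015],
    [[0,0,-0.085],[0,0,0],0.015],
    [[0,0,-0.095],[0,0,0],0.015],
    [[0,0,-0.095],[0,0,0],0.015]
  ]
}}

```text
time_s: 20.6
tool_pos: [0.4751, 0.1631, 0.2429]
tcp_rot: [0.002, 0.639, 0.769, 0.002]
ft_force: [0.5, 0.5, -2.5]
finger_gap: 0.33
grip_force: 79.1
```

```bash
python3 - <<'E'
from h import *
p,c,s=pose(); print(p,s["finger_gap"],s["ft_force"])
W=np.load("top0.npy")
for lo,hi in((.1,.2),(.2,.3),(.3,.7)):
  m=(W[...,2]>lo)&(W[...,2]<hi)&(W[...,1]>.15)&(W[...,1]<.45)&(W[...,0]>.47)
  if m.any(): print(lo,m.sum(),np.percentile(W[m][:,0],[0,1,5,50]).round(3),W[m][np.argmin(W[m][:,0])])
f=grab("top"); W=cloud(f); x,y,z=p[:3]
a=np.radians(p[3]-180); k=np.array([x+.1*np.cos(a),y+.1*np.sin(a)])
m=(np.hypot(W[...,0]-k[0],W[...,1]-k[1])<.03)&(abs(W[...,2]-(z+.001))<.03); print("knob pred",k,m.sum(),W[m].mean(0),np.percentile(W[m][:,2],[5,50,95]))
n,l,st,cc=cv2.connectedComponentsWithStats(m.astype(np.uint8)); 
for i in range(1,n): print(cc[i],st[i,4],plane(f,cc[i],np.median(W[l==i][:,2])))
E
```

```text
[np.float64(0.4751305757235419), np.float64(0.16309122157613073), np.float64(0.24288315745500938), np.float64(100.50925707694503)] 0.33039244429430475 [ 0.49833169  0.53946278 -2.4566415 ]
0.1 6514 [0.626 0.628 0.632 0.673] [0.62602295 0.35966774 0.11576223]
0.2 38 [0.631 0.631 0.632 0.643] [0.63054729 0.44802004 0.20076626]
0.3 29789 [0.515 0.526 0.544 0.636] [0.51540204 0.43036102 0.51927111]
knob pred [0.49337001 0.06476868] 218 [0.49179141 0.07066667 0.23351918] [0.21470872 0.23963269 0.24536695]
[288.68348624 231.5733945 ] 218 [[0.4908816  0.07023095 0.23963269]]
```

```bash
sed -i 's/print(str(out).replace(" ",""))/print(str([[[float(v) for v in o[0]],[0,0,float(o[1][2])]] for o in out]).replace(" ",""))/' h.py; python3 - <<'E'
from h import *
p=pose()[0]; plan(p,[(.434,.294,.222,189.6)],dang=6.2)
E
```

```text
[[[0.0091,-0.001,0.0012],[0,0,-5.9]],[[0.0182,-0.0021,0.0024],[0,0,-11.9]],[[0.0273,-0.0031,0.0036],[0,0,-17.8]],[[0.0363,-0.0041,0.0049],[0,0,-23.8]],[[0.0454,-0.0051,0.0061],[0,0,-29.7]]]
[[[0.0084,0.0036,0.0012],[0,0,-5.9]],[[0.0168,0.0072,0.0024],[0,0,-11.9]],[[0.0252,0.0108,0.0036],[0,0,-17.8]],[[0.0336,0.0144,0.0049],[0,0,-23.8]],[[0.042,0.018,0.0061],[0,0,-29.7]]]
[[[0.0055,0.0073,0.0012],[0,0,-5.9]],[[0.011,0.0146,0.0024],[0,0,-11.9]],[[0.0165,0.0219,0.0036],[0,0,-17.8]],[[0.022,0.0292,0.0049],[0,0,-23.8]],[[0.0276,0.0365,0.0061],[0,0,-29.7]]]
```

>>> {"method": "jog_arm", "body": {
  "deltas": [
    [[0.009,-0.001,0.001],[0,0,-5.9],0.015],
    [[0.018,-0.002,0.0025],[0,0,-11.9],0.015],
    [[0.027,-0.003,0.0035],[0,0,-17.8],0.015],
    [[0.036,-0.004,0.005],[0,0,-23.8],0.015],
    [[0.0455,-0.005,0.006],[0,0,-29.7],0.015]
  ]
}}

```text
time_s: 21.07
tool_pos: [0.4589, 0.2064, 0.23]
tcp_rot: [-0.002, 0.419, 0.908, -0.002]
ft_force: [-0.4, 0.8, -1.8]
finger_gap: 0.331
grip_force: 79.2
```

>>> {"method": "jog_arm", "body": {
  "deltas": [
    [[0.0085,0.0035,0.001],[0,0,-5.9],0.015],
    [[0.017,0.007,0.0025],[0,0,-11.9],0.015],
    [[0.025,0.011,0.0035],[0,0,-17.8],0.015],
    [[0.0335,0.0145,0.005],[0,0,-23.8],0.015],
    [[0.042,0.018,0.006],[0,0,-29.7],0.015]
  ]
}}

```text
time_s: 21.48
tool_pos: [0.4455, 0.25, 0.2239]
tcp_rot: [-0.002, 0.172, 0.985, -0.002]
ft_force: [0.7, 0.3, -2.1]
finger_gap: 0.327
grip_force: 79.1
```

>>> {"method": "jog_arm", "body": {
  "deltas": [
    [[0.0055,0.0075,0.001],[0,0,-5.9],0.015],
    [[0.011,0.0145,0.0025],[0,0,-11.9],0.015],
    [[0.0165,0.022,0.0035],[0,0,-17.8],0.015],
    [[0.022,0.029,0.005],[0,0,-23.8],0.015],
    [[0.0275,0.0365,0.006],[0,0,-29.7],0.015]
  ]
}}

```text
time_s: 21.9
tool_pos: [0.4322, 0.2935, 0.2179]
tcp_rot: [-0.003, -0.086, 0.996, -0.001]
ft_force: [0.3, 0.2, -2.3]
finger_gap: 0.329
grip_force: 79.1
```

>>> {"method": "jog_arm", "body": {
  "deltas": [
    [[0,0,0],[0,0,0],0.015],
    [[0,0,0],[0,0,0],0.015],
    [[0,0,0],[0,0,0],0.015],
    [[0,0,0],[0,0,0],0.015]
  ]
}}

```text
time_s: 22.23
tool_pos: [0.4337, 0.2934, 0.2209]
tcp_rot: [-0.001, -0.083, 0.997, -0.0]
ft_force: [-0.2, -0.8, -2.2]
finger_gap: 0.33
grip_force: 79.2
```

```bash
python3 - <<'E'
from h import *
A=[];Z=[]
for i in range(8): f=grab("top"); A.append(f["img"].astype(float)); Z.append(cloud(f))
im=np.mean(A,0); W=np.nanmedian(Z,0); p,c,s=pose(); print(p,c,s["finger_gap"],s["joints"].round(2))
np.save("W2.npy",W); np.save("im2.npy",im)
a=np.radians(p[3]-180); k=np.array([p[0]+.1*np.cos(a),p[1]+.1*np.sin(a)]); print("pred",k)
m=(np.hypot(W[...,0]-k[0],W[...,1]-k[1])<.04)&(abs(W[...,2]-.222)<.04)
v,u=np.where(m); print(u.min(),u.max(),v.min(),v.max())
u0,v0=int(u.mean()),int(v.mean()); print((W[v0-14:v0+16,u0-12:u0+13,2]*1000).round().astype(int))
print(u0,v0)
a=im[v0-50:v0+50,u0-60:u0+60].clip(0,255).astype(np.uint8); save("top2.png",cv2.resize(a,None,fx=6,fy=6,interpolation=cv2.INTER_CUBIC))
E
```

```text
[np.float64(0.4340423495748089), np.float64(0.29389315667316546), np.float64(0.22198605525017856), np.float64(-170.42107451053835)] -0.9999999532085139 0.33122481707225526 [ 0.49 -0.14  1.96 -0.    1.32 -1.25]
pred [0.53264808 0.31053376]
152 177 209 236
[[  2   1   0   1   0  -1   0   0   2   0   2   1   0   0  -1   1  -1   1
    0   1  -1   0   2   1   0]
 [  0   0   1   0   2  -1   0   1   1   1   0   1   1   0  -1   1   0   1
    1   1   1   1   2   2   3]
 [  0   2   1   2  -1   1   1   1   0 218 216 216 214   3   2   1   1   2
    3   1   0   0   2   1   2]
 [  1   0   1   2   2   1   1 218 222 221 222 222 219 218 214   2   0   1
   -1  -1   0  -1  -2   0   1]
 [  2  -1   0   0   2   1 221 222 222 222 222 222 222 221 218 215   1   0
    1   0  -1   1   2   0   1]
 [  1   1   3   1   1 219 222 223 222 222 223 222 223 222 219 217 215   1
    1   1   1   1  -1   1   0]
 [  2   2   0   1 216 222 222 222 224 222 223 223 223 221 221 219 216 210
    0   0  -1   3   0   1   1]
 [  0   0   0  -1 219 222 222 222 224 222 224 223 222 221 221 219 216 214
  188  -1   0   0   1   2   2]
 [  3
[... 1613 characters left out ...]
 1   1 193 196 195 195 195 195
  195 193  95   0   1   1   2]
 [481 476 470 465 459 452 446   0   0   1   0   1 195 195 194 193 195 193
  195 195 190   1  -1   0   1]
 [484 478 473 468 462 455 449   1  -1   2   1   1 194 194 194 195 194 195
  194 194 191   0   0   0   1]
 [487 482 477 470 464 459 451 447   2   1   1   2 195 194 194 194 196 194
  194 194 193   0   1   1   1]
 [489 484 478 473 467 463 452 449  -1   0   1   0 193 194 195 195 194 195
  194 193 193  -1   2   0   2]
 [492 487 482 476 471 465 459 450 447   1  -1   1 194 194 194 195 195 195
  195 195 193   2   2   1   0]
 [494 490 485 479 473 468 462 456 449   1  -1   1   0 195 195 195 194 194
  193 194 194   1   0   1   0]]
169 221
```

View pics/top2.png

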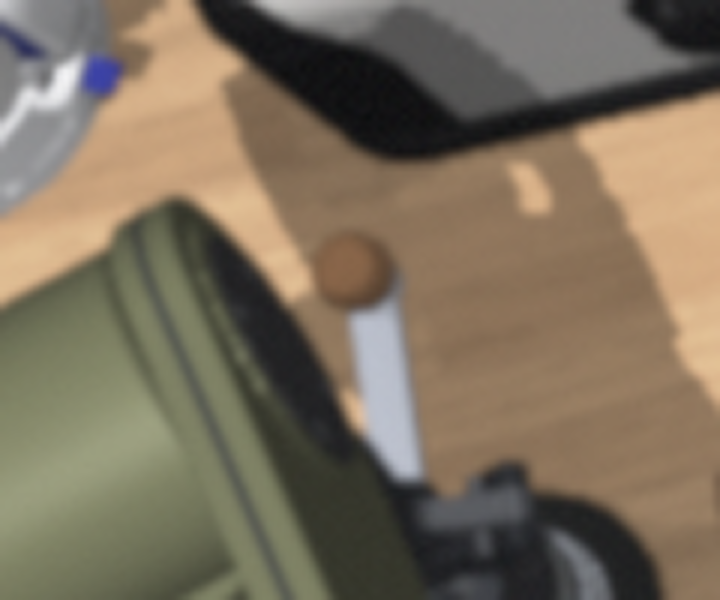

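The picture shows the knob at (352,270) and the crank arm running down to the jaws at (410,480). The arm points about +x over the grinder.

```bash
python3 - <<'E'
from h import *
f=grab("top"); W=np.load("W2.npy"); Z=W[...,2]; p=pose()[0]; print(np.array(p))
sub=np.zeros((480,640),bool); sub[205:260,150:185]=1
C=[]
for v in range(225,240):
    u=np.where(sub[v]&(Z[v]>.1925)&(Z[v]<.1972))[0]
    if len(u)>=6: C.append((u.mean(),v,len(u)))
C=np.array(C); print(C[:,2])
P=plane(f,C[:,:2],.1945); d=np.polyfit(P[:,0],P[:,1],1); print("arm yaw",np.degrees(np.arctan(d[0])),"robot-pred",p[3]-180+360)
print("line offset at axis x: y",np.polyval(d,.434),"resid",(P[:,1]-np.polyval(d,P[:,0])).std())
for th in(.2175,.2195,.221):
    v,u=np.where(sub&(Z>th)&(Z<.23)); m=np.zeros((480,640),np.uint8); m[v,u]=1; (x,y),r=cv2.minEnclosingCircle(np.c_[u,v].astype(np.float32))
    print(th,len(u),plane(f,(u.mean(),v.mean()),(th+.223)/2),plane(f,(x,y),th),r)
E
```

```text
[   0.43400274    0.2939379     0.22193793 -170.4129525 ]
[9. 9. 8. 9. 8. 8. 8. 8. 9. 9. 9. 8. 8. 8. 8.]
arm yaw 8.775490424128167 robot-pred 9.587047504996406
line offset at axis x: y 0.2914569596547307 resid 0.00039633075210037283
0.2175 111 [[0.53195861 0.30696599 0.22025   ]] [[0.52949929 0.31615259 0.2175    ]] 10.478376388549805
0.2195 92 [[0.53153824 0.30741917 0.22125   ]] [[0.52855358 0.31631585 0.2195    ]] 10.147082328796387
0.221 75 [[0.5325424  0.30770991 0.222     ]] [[0.52826419 0.31583136 0.221     ]] 10.147082328796387
```

```bash
python3 - <<'E'
from h import *
A=[]
for i in range(6): f=grab("side"); A.append(f["img"].astype(float))
im=np.mean(A,0).clip(0,255).astype(np.uint8); np.save("ims.npy",im)
uv=cv2.projectPoints(np.array([[.434,.294,.134],[.434,.294,.158],[.434,.294,.187],[.532,.3107,.222]]),np.array(f["rvec"],float),f["t"],np.array(f["mtx"]),None)[0].reshape(-1,2); print(uv)
u,v=uv[1].astype(int); save("s3.png",cv2.resize(im[v-55:v+40,u-45:u+60],None,fx=6,fy=6,interpolation=cv2.INTER_CUBIC)); print(u-45,v-55)
E
```

```text
[[217.65731397 227.43203321]
 [216.66014852 219.04574881]
 [215.43359099 208.73024878]
 [229.34169829 179.12297421]]
171 164
```

View pics/s3.png

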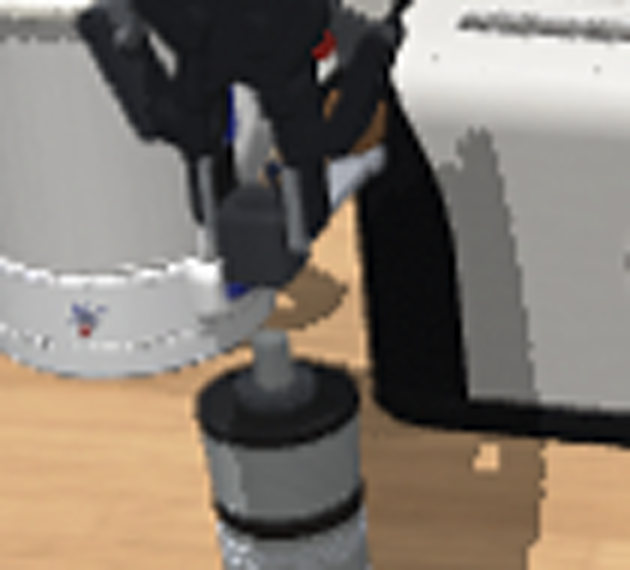

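The side view shows the hub between the jaws at about (262,250), with the spindle top at (271,335) just below it. I compare their columns numerically.

```bash
python3 - <<'E'
from h import *
im=np.load("ims.npy").astype(int).mean(2).round().astype(int)
print("cols",list(range(200,232)))
for v in list(range(200,230)): print(v,im[v,200:232])
E
```

```text
cols [200, 201, 202, 203, 204, 205, 206, 207, 208, 209, 210, 211, 212, 213, 214, 215, 216, 217, 218, 219, 220, 221, 222, 223, 224, 225, 226, 227, 228, 229, 230, 231]
200 [157 155 157  90  31  98  81  52  50  51  53  52  53  53  56  58  60  54
  64 102 102  55  28  25  22  46 162 182 181 189  76   7]
201 [156 155 155 141  95 101  78  49  45  47  47  47  48  49  49  51  51  46
  53 101 102  64  31  23  14  82 180 185 186 193  92  18]
202 [157 155 153 151 169 128  91  50  44  45  46  45  46  47  47  48  47  44
  41 100 104  67  28  17  75 157 180 179 180 187  92  18]
203 [157 155 152 151 184 133 101  54  44  46  47  46  46  47  47  48  47  45
  33 100 105  77  51  44 160 183 179 177 177 183 111  33]
204 [158 156 153 153 183 148 106  53  43  46  46  45  46  47  47  48  48  45
  33 101 107  91  85 158 184 182 180 179 179 186 116  35]
205 [157 153 151 148 177 145 114  62  45  45  46  45  46  46  47  48  47  46
  39  71  86  83 108 182 185 182 181 182 182 189 118  36]
206 [157 165 153 144 172 133 114  66  43  44  46  45  45  46  47  48  48  47
  42  44  50  48  79 179 185 183 183 181 182 18
[... 2415 characters left out ...]
 113 121 120 169 176 180]
225 [110 151 149 139 153 157 159 163 124  95  73  57  42  75  96 100  97  94
  92  79  59  54  45  22  16  31  40  50  64 119 124 126]
226 [133 148 150 151 151 154 138 100  55  21  30  50  52  75  96  99  98  95
  93  88  64  61  60  36  24  22  21  20  31  64  89  95]
227 [154 154 154 155 158 122  79  41  32  33  54  61  59  74  96 101 100  96
  95  80  63  57  61  40  25  23  24  23  21  29  61  92]
228 [155 155 156 160 124  68  39  36  39  38  58  61  60  64  76  93  93  83
  81  62  55  54  53  39  24  25  24  24  24  18  52  94]
229 [153 154 156 135  72  38  37  38  39  40  43  59  61  60  63  69  68  63
  64  56  54  48  51  35  22  24  25  25  25  22  30  93]
```

```bash
python3 - <<'E'
from h import *
f=grab("top"); W=np.load("W2.npy"); Z=W[...,2]; im=np.load("im2.npy")
for lo in(.2175,.2195,.221):
    m=((Z>lo)&(Z<.23)).astype(np.uint8); m[:205]=0;m[240:]=0;m[:,:150]=0;m[:,185:]=0
    n,l,s,c=cv2.connectedComponentsWithStats(m,connectivity=4); i=1+np.argmax(s[1:,4]); print(lo,s[i],c[i],plane(f,c[i],(lo+.223)/2)[0])
h=im[...,0]-im[...,2]; m=((h>25)&(im.sum(2)<380)).astype(np.uint8); m[:205]=0;m[232:]=0;m[:,:155]=0;m[:,182:]=0
n,l,s,c=cv2.connectedComponentsWithStats(m,connectivity=4); i=1+np.argmax(s[1:,4]); print(s[i],c[i],[plane(f,c[i],z)[0].round(4) for z in(.205,.212)])
E
```

```text
0.2175 [161 209  12  12 109] [166.66972477 214.86238532] [0.53215014 0.30661606 0.22025   ]
0.2195 [161 210  11  11  90] [166.3        214.96666667] [0.53176496 0.3070129  0.22125   ]
0.221 [162 210   9  10  71] [165.94366197 214.33802817] [0.53286837 0.30749121 0.222     ]
[155 205  27  27 497] [169.71428571 215.71428571] [array([0.5333, 0.3054, 0.205 ]), array([0.5319, 0.3032, 0.212 ])]
```

>>> {"method": "jog_arm", "body": {
  "deltas": [
    [[-0.001,0.0024,0.006],[0,0,0],0.015],
    [[-0.001,0.0024,0.014],[0,0,0],0.015],
    [[-0.001,0.0024,0.02],[0,0,0],0.015],
    [[-0.001,0.0024,0.024],[0,0,0],0.015],
    [[-0.001,0.0024,0.026],[0,0,0],0.015]
  ]
}}

```text
time_s: 23.45
tool_pos: [0.4339, 0.2962, 0.1942]
tcp_rot: [-0.001, -0.084, 0.996, -0.0]
ft_force: [-0.2, -0.8, -1.3]
finger_gap: 0.325
grip_force: 79.2
```

>>> {"method": "jog_arm", "body": {
  "deltas": [
    [[0,0,0.001],[0,0,0],0.015],
    [[0,0,0.002],[0,0,0],0.015],
    [[0,0,0.003],[0,0,0],0.015],
    [[0,0,0.004],[0,0,0],0.015],
    [[0,0,0.005],[0,0,0],0.015]
  ]
}}

```text
time_s: 23.87
tool_pos: [0.4347, 0.2966, 0.1911]
tcp_rot: [0.0, -0.084, 0.996, 0.0]
ft_force: [0.6, -0.6, -2.2]
finger_gap: 0.332
grip_force: 79.2
```

>>> {"method": "jog_arm", "body": {
  "deltas": [
    [[0,0,0.001],[0,0,0],0.015],
    [[0,0,0.002],[0,0,0],0.015],
    [[0,0,0.003],[0,0,0],0.015],
    [[0,0,0.004],[0,0,0],0.015]
  ]
}}

```text
time_s: 24.2
tool_pos: [0.4345, 0.2965, 0.1868]
tcp_rot: [0.0, -0.084, 0.996, 0.0]
ft_force: [-1.0, 0.6, -2.1]
finger_gap: 0.331
grip_force: 79.2
```

>>> {"method": "jog_arm", "body": {
  "deltas": [
    [[0,0,0.0015],[0,0,0],0.015],
    [[0,0,0.003],[0,0,0],0.015],
    [[0,0,0.0045],[0,0,0],0.015],
    [[0,0,0.006],[0,0,0],0.015],
    [[0,0,0.007],[0,0,0],0.015]
  ]
}}

```text
time_s: 24.62
tool_pos: [0.4344, 0.2965, 0.1795]
tcp_rot: [-0.0, -0.084, 0.996, -0.0]
ft_force: [0.4, -0.0, -2.5]
finger_gap: 0.33
grip_force: 79.2
```

>>> {"method": "jog_arm", "body": {
  "deltas": [
    [[0,0,0.0015],[0,0,0],0.015],
    [[0,0,0.003],[0,0,0],0.015],
    [[0,0,0.0045],[0,0,0],0.015],
    [[0,0,0.006],[0,0,0],0.015],
    [[0,0,0.007],[0,0,0],0.015]
  ]
}}

```text
time_s: 25.03
tool_pos: [0.4344, 0.2965, 0.1725]
tcp_rot: [-0.0, -0.084, 0.996, -0.0]
ft_force: [0.7, 0.3, -2.5]
finger_gap: 0.328
grip_force: 79.2
```

Sliding freely. I finish down to the collar in small steps.

>>> {"method": "jog_arm", "body": {
  "deltas": [
    [[0,0,0.001],[0,0,0],0.015],
    [[0,0,0.002],[0,0,0],0.015],
    [[0,0,0.003],[0,0,0],0.015],
    [[0,0,0.0035],[0,0,0],0.015],
    [[0,0,0.004],[0,0,0],0.015]
  ]
}}

```text
time_s: 25.45
tool_pos: [0.4345, 0.2965, 0.1688]
tcp_rot: [-0.0, -0.084, 0.996, -0.0]
ft_force: [-0.4, -0.7, 0.7]
finger_gap: 0.329
grip_force: 79.4
```

>>> {"method": "jog_arm", "body": {
  "deltas": [
    [[0,0,0.0005],[0,0,0],0.015],
    [[0,0,0.001],[0,0,0],0.015],
    [[0,0,0.001],[0,0,0],0.015]
  ]
}}

```text
time_s: 25.7
tool_pos: [0.4346, 0.2966, 0.1687]
tcp_rot: [0.0, -0.084, 0.996, -0.0]
ft_force: [-2.2, -1.4, 4.5]
finger_gap: 0.33
grip_force: 79.9
```

>>> {"method": "jog_arm", "body": {
  "deltas": [
    [[0,0,-0.0005],[0,0,0],0.03],
    [[0,0,-0.0005],[0,0,0],0.04],
    [[0,0,-0.0005],[0,0,0],0.05],
    [[0,0,-0.0005],[0,0,0],0.055],
    [[0,0,-0.0005],[0,0,0],0.055]
  ]
}}

```text
time_s: 26.12
tool_pos: [0.4346, 0.2966, 0.1683]
tcp_rot: [0.0, -0.084, 0.996, 0.0]
ft_force: [-0.2, 0.4, 0.1]
finger_gap: 0.646
grip_force: 0.0
```

>>> {"method": "jog_arm", "body": {
  "deltas": [
    [[0,0,-0.01],[0,0,0],0.055],
    [[0,0,-0.03],[0,0,0],0.055],
    [[0,0,-0.06],[0,0,0],0.055],
    [[0,0,-0.08],[0,0,0],0.055],
    [[0,0,-0.08],[0,0,0],0.06]
  ]
}}

```text
time_s: 26.53
tool_pos: [0.4369, 0.2979, 0.2551]
tcp_rot: [0.005, -0.084, 0.996, 0.002]
ft_force: [0.6, 0.9, 0.8]
finger_gap: 0.703
grip_force: 0.0
```

```bash
python3 - <<'E'
from h import *
p,c,s=pose(); print(p)
f=grab("side"); save("s4.png",cv2.resize(f["img"][150:330,190:430],None,fx=3,fy=3,interpolation=cv2.INTER_CUBIC))
f=grab("top"); W=cloud(f)
for h,lo,hi in((.170,.164,.176),(.141,.138,.146)):
    m=(W[...,2]>lo)&(W[...,2]<hi)&(np.hypot(W[...,0]-.48,W[...,1]-.30)<.09); print(h,m.sum(),np.median(W[m],0) if m.any() else "")
z=W
for nm,x,y,r,h in(("shk",.417,-.036,.03,.08),("drop",.432,-.096,.03,.085),("jar",.4514,-.159,.03,.09)):
    m=(np.hypot(W[...,0]-x,W[...,1]-y)<r)&(W[...,2]>h); v,u=np.where(m); zt=np.median(W[m][:,2]); print(nm,m.sum(),zt,plane(f,(u.mean(),v.mean()),zt)[0])
E
```

```text
[np.float64(0.4369209987562531), np.float64(0.2978721692717453), np.float64(0.255143822081698), np.float64(-170.39517900132208)]
0.17 185 [0.52481575 0.30390579 0.16744046]
0.141 197 [0.49831611 0.30346298 0.14165734]
shk 171 0.08688022888968679 [ 0.41512797 -0.0322108   0.08688023]
drop 30 0.09840766891770988 [ 0.43054833 -0.09336015  0.09840767]
jar 319 0.10049171600956461 [ 0.44890828 -0.15800147  0.10049172]
```

View pics/s4.png

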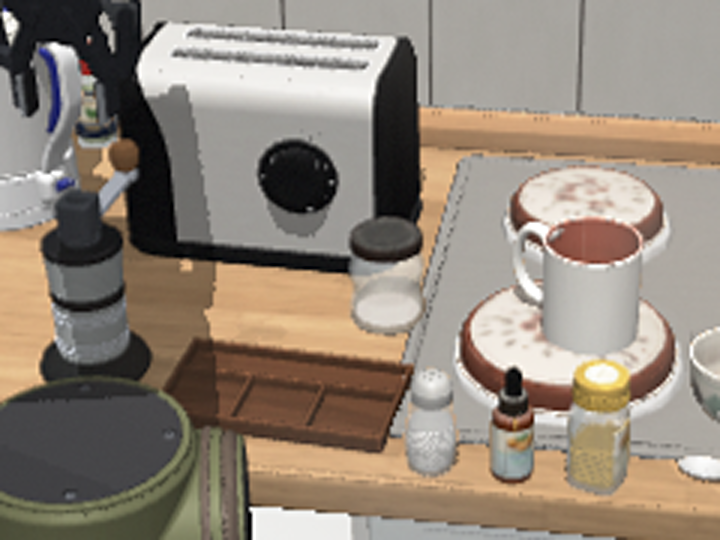

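The picture shows the crank seated on the grinder at (80,215) with its arm towards the toaster; the arm top is at 141.7 mm, so it is fully down. The tray is empty and the three containers stand at (432,430), (513,430) and (598,430). Now I return the jar.

```bash
python3 - <<'E'
from h import *
p=pose()[0]; p[3]+=360; plan(p,[(.4514,-.159,.215,99.6)])
E
```

```text
[[[0.0046,-0.0348,0.0027],[0,0,6.9]],[[0.0092,-0.0696,0.0054],[0,0,13.8]],[[0.0138,-0.1043,0.0081],[0,0,20.8]],[[0.0185,-0.1391,0.0108],[0,0,27.7]],[[0.0231,-0.1739,0.0135],[0,0,34.6]]]
[[[-0.016,-0.0312,0.0027],[0,0,6.9]],[[-0.0319,-0.0625,0.0054],[0,0,13.8]],[[-0.0479,-0.0937,0.0081],[0,0,20.8]],[[-0.0638,-0.125,0.0108],[0,0,27.7]],[[-0.0798,-0.1562,0.0135],[0,0,34.6]]]
[[[-0.0309,-0.0166,0.0027],[0,0,6.9]],[[-0.0618,-0.0333,0.0054],[0,0,13.8]],[[-0.0927,-0.0499,0.0081],[0,0,20.8]]]
```

>>> {"method": "jog_arm", "body": {
  "deltas": [
    [[0.0046,-0.035,0.0025],[0,0,6.9],0.07],
    [[0.009,-0.07,0.005],[0,0,13.8],0.07],
    [[0.014,-0.104,0.008],[0,0,20.8],0.07],
    [[0.0185,-0.139,0.011],[0,0,27.7],0.07],
    [[0.023,-0.174,0.0135],[0,0,34.6],0.07]
  ],
  "grip_force": 40
}}

```text
time_s: 27.05
tool_pos: [0.4397, 0.1196, 0.233]
tcp_rot: [-0.001, 0.219, 0.976, -0.001]
ft_force: [0.1, -0.5, -0.2]
finger_gap: 0.821
grip_force: 0.0
```

>>> {"method": "jog_arm", "body": {
  "deltas": [
    [[-0.016,-0.031,0.0025],[0,0,6.9],0.07],
    [[-0.032,-0.0625,0.005],[0,0,13.8],0.07],
    [[-0.048,-0.094,0.008],[0,0,20.8],0.07],
    [[-0.064,-0.125,0.011],[0,0,27.7],0.07],
    [[-0.08,-0.156,0.0135],[0,0,34.6],0.07]
  ]
}}

```text
time_s: 27.47
tool_pos: [0.4462, -0.0555, 0.2196]
tcp_rot: [-0.001, 0.5, 0.866, -0.0]
ft_force: [1.1, 0.0, 0.5]
finger_gap: 0.818
grip_force: 0.0
```

>>> {"method": "jog_arm", "body": {
  "deltas": [
    [[-0.031,-0.0165,0.0025],[0,0,6.9],0.07],
    [[-0.062,-0.033,0.005],[0,0,13.8],0.07],
    [[-0.093,-0.05,0.008],[0,0,20.8],0.07],
    [[-0.093,-0.05,0.008],[0,0,20.8],0.07],
    [[-0.093,-0.05,0.008],[0,0,20.8],0.07]
  ]
}}

```text
time_s: 27.88
tool_pos: [0.4503, -0.1607, 0.2115]
tcp_rot: [-0.002, 0.647, 0.763, -0.0]
ft_force: [-0.1, 1.0, 0.4]
finger_gap: 0.814
grip_force: 0.0
```

>>> {"method": "jog_arm", "body": {
  "deltas": [
    [[0,0,0],[0,0,0],0.07],
    [[0,0,0],[0,0,0],0.07]
  ]
}}

```text
time_s: 28.05
tool_pos: [0.4511, -0.1585, 0.2126]
tcp_rot: [-0.001, 0.645, 0.764, -0.0]
ft_force: [0.5, -0.5, -0.4]
finger_gap: 0.821
grip_force: 0.0
```

```bash
python3 - <<'E'
from h import *
p=pose()[0]; print(p); plan(p,[(.4514,-.159,.068,99.6)],step=.2)
E
```

```text
[np.float64(0.45109364728301177), np.float64(-0.15852245431750092), np.float64(0.21262423250594925), np.float64(99.70388286710723)]
[[[-0.0005,0.0002,0.1446],[0,0,0.1]]]
```

>>> {"method": "jog_arm", "body": {
  "deltas": [
    [[0,0,0.03],[0,0,0],0.07],
    [[0,0,0.065],[0,0,0],0.07],
    [[0,0,0.1],[0,0,0],0.07],
    [[0,0,0.13],[0,0,0],0.07],
    [[0,0,0.1445],[0,0,0],0.07]
  ]
}}

```text
time_s: 28.47
tool_pos: [0.4489, -0.1568, 0.0645]
tcp_rot: [-0.003, 0.644, 0.765, -0.001]
ft_force: [-0.2, 0.4, 0.7]
finger_gap: 0.82
grip_force: 0.0
```

>>> {"method": "jog_arm", "body": {
  "deltas": [
    [[0,0,0],[0,0,0],0.07],
    [[0,0,0],[0,0,0],0.05],
    [[0,0,0],[0,0,0],0.035],
    [[0,0,0],[0,0,0],0.025],
    [[0,0,0],[0,0,0],0.025]
  ]
}}

```text
time_s: 28.88
tool_pos: [0.4528, -0.1599, 0.0707]
tcp_rot: [0.002, 0.645, 0.764, 0.001]
ft_force: [0.3, 0.9, 1.4]
finger_gap: 0.522
grip_force: 40.6
```

>>> {"method": "jog_arm", "body": {
  "deltas": [
    [[0,0,0],[0,0,0],0.025],
    [[0,0,0],[0,0,0],0.025],
    [[0,0,-0.005],[0,0,0],0.025],
    [[0,0,-0.015],[0,0,0],0.025],
    [[0,0,-0.03],[0,0,0],0.025]
  ]
}}

```text
time_s: 29.3
tool_pos: [0.4499, -0.159, 0.0979]
tcp_rot: [-0.002, 0.645, 0.764, -0.001]
ft_force: [-0.5, -0.1, -0.7]
finger_gap: 0.525
grip_force: 41.0
```

>>> {"method": "jog_arm", "body": {
  "deltas": [
    [[0,0,-0.025],[0,0,0],0.025],
    [[0,0,-0.055],[0,0,0],0.025],
    [[0,0,-0.085],[0,0,0],0.025],
    [[0,0,-0.11],[0,0,0],0.025],
    [[0,0,-0.12],[0,0,0],0.025]
  ]
}}

```text
time_s: 29.72
tool_pos: [0.4528, -0.1604, 0.2238]
tcp_rot: [0.003, 0.645, 0.764, 0.001]
ft_force: [-0.4, -0.2, -0.1]
finger_gap: 0.523
grip_force: 41.1
```

>>> {"method": "jog_arm", "body": {
  "deltas": [
    [[0.01,0,0],[0,0,0],0.025],
    [[0.035,0.002,0],[0,0,0],0.025],
    [[0.065,0.004,0],[0,0,0],0.025],
    [[0.095,0.006,0],[0,0,0],0.025],
    [[0.125,0.0075,0],[0,0,0],0.025]
  ]
}}

```text
time_s: 30.13
tool_pos: [0.4361, -0.0333, 0.2161]
tcp_rot: [-0.002, 0.646, 0.764, -0.001]
ft_force: [0.7, 0.1, -0.9]
finger_gap: 0.524
grip_force: 41.0
```

>>> {"method": "jog_arm", "body": {
  "deltas": [
    [[0.03,0.002,0],[0,0,0],0.025],
    [[0.06,0.004,0],[0,0,0],0.025],
    [[0.09,0.006,0],[0,0,0],0.025],
    [[0.12,0.008,0],[0,0,0],0.025],
    [[0.15,0.009,0],[0,0,0],0.025]
  ]
}}

```text
time_s: 30.55
tool_pos: [0.4197, 0.1159, 0.2162]
tcp_rot: [-0.001, 0.645, 0.764, -0.002]
ft_force: [-0.3, 0.1, -1.0]
finger_gap: 0.52
grip_force: 41.0
```

>>> {"method": "jog_arm", "body": {
  "deltas": [
    [[0.025,0.0015,0],[0,0,0],0.025],
    [[0.045,0.003,0],[0,0,0],0.025],
    [[0.058,0.0035,0],[0,0,0],0.025],
    [[0.061,0.0035,0],[0,0,0],0.025],
    [[0.061,0.0035,0],[0,0,0],0.025]
  ]
}}

```text
time_s: 30.97
tool_pos: [0.4136, 0.1755, 0.2167]
tcp_rot: [-0.001, 0.645, 0.764, -0.002]
ft_force: [0.3, -0.1, -0.6]
finger_gap: 0.524
grip_force: 41.0
```

```bash
python3 - <<'E'
from h import *
p,c,s=pose(); print(p,s["finger_gap"]); plan(p,[(.4162,.1772,.073,99.6)],step=.2)
E
```

```text
[np.float64(0.4135674533119696), np.float64(0.17551205151900767), np.float64(0.21670657702331414), np.float64(99.7183928917743)] 0.5241592353144754
[[[0.0012,0.0029,0.1437],[0,0,0.1]]]
```

>>> {"method": "jog_arm", "body": {
  "deltas": [
    [[0.001,0.003,0.025],[0,0,0],0.025],
    [[0.001,0.003,0.06],[0,0,0],0.025],
    [[0.001,0.003,0.09],[0,0,0],0.025],
    [[0.001,0.003,0.115],[0,0,0],0.025],
    [[0.001,0.003,0.125],[0,0,0],0.025]
  ]
}}

```text
time_s: 31.38
tool_pos: [0.4145, 0.1747, 0.0888]
tcp_rot: [-0.002, 0.646, 0.763, -0.004]
ft_force: [-0.4, -0.5, -1.7]
finger_gap: 0.522
grip_force: 41.0
```

>>> {"method": "jog_arm", "body": {
  "deltas": [
    [[0,0,0],[0,0,0],0.025],
    [[0,0,0.003],[0,0,0],0.025],
    [[0,0,0.006],[0,0,0],0.025],
    [[0,0,0.01],[0,0,0],0.025],
    [[0,0,0.012],[0,0,0],0.025]
  ]
}}

```text
time_s: 31.8
tool_pos: [0.4188, 0.1767, 0.0828]
tcp_rot: [0.001, 0.645, 0.764, 0.001]
ft_force: [0.1, 0.4, -1.3]
finger_gap: 0.525
grip_force: 41.0
```

>>> {"method": "jog_arm", "body": {
  "deltas": [
    [[0,0,0.002],[0,0,0],0.025],
    [[0,0,0.004],[0,0,0],0.025],
    [[0,0,0.005],[0,0,0],0.025],
    [[0,0,0.005],[0,0,0],0.025]
  ]
}}

```text
time_s: 32.13
tool_pos: [0.4179, 0.1766, 0.0768]
tcp_rot: [0.0, 0.645, 0.764, 0.0]
ft_force: [0.3, -0.1, -0.8]
finger_gap: 0.523
grip_force: 41.0
```

>>> {"method": "jog_arm", "body": {
  "deltas": [
    [[0,0,0.001],[0,0,0],0.025],
    [[0,0,0.002],[0,0,0],0.025],
    [[0,0,0.003],[0,0,0],0.025],
    [[0,0,0.0035],[0,0,0],0.025],
    [[0,0,0.0035],[0,0,0],0.025]
  ]
}}

```text
time_s: 32.55
tool_pos: [0.4184, 0.1767, 0.0766]
tcp_rot: [-0.0, 0.645, 0.764, -0.001]
ft_force: [-9.8, -2.9, 20.2]
finger_gap: 0.519
grip_force: 43.5
```

>>> {"method": "jog_arm", "body": {
  "deltas": [
    [[0,0,-0.002],[0,0,0],0.04],
    [[0,0,-0.002],[0,0,0],0.055],
    [[0,0,-0.002],[0,0,0],0.07],
    [[0,0,-0.002],[0,0,0],0.07],
    [[0,0,-0.01],[0,0,0],0.07]
  ]
}}

```text
time_s: 32.97
tool_pos: [0.4164, 0.1761, 0.0817]
tcp_rot: [-0.001, 0.645, 0.764, -0.002]
ft_force: [-0.0, 0.1, -0.1]
finger_gap: 0.818
grip_force: 0.0
```

>>> {"method": "jog_arm", "body": {
  "deltas": [
    [[0,0,-0.03],[0,0,0],0.07],
    [[0,0,-0.065],[0,0,0],0.07],
    [[0,0,-0.1],[0,0,0],0.065],
    [[0,0,-0.13],[0,0,0],0.06],
    [[-0.035,-0.004,-0.13],[0,0,0],0.06]
  ]
}}

```text
time_s: 33.38
tool_pos: [0.4231, 0.145, 0.2218]
tcp_rot: [0.003, 0.643, 0.766, 0.006]
ft_force: [0.8, -1.2, 1.3]
finger_gap: 0.707
grip_force: 0.0
```

>>> {"method": "jog_arm", "body": {
  "deltas": [
    [[-0.04,-0.005,0],[0,0,0],0.06],
    [[-0.08,-0.01,0],[0,0,0],0.06],
    [[-0.12,-0.014,0],[0,0,0],0.06],
    [[-0.16,-0.019,0],[0,0,0],0.06],
    [[-0.2,-0.024,0],[0,0,0],0.06]
  ]
}}

```text
time_s: 33.8
tool_pos: [0.4291, -0.0617, 0.2139]
tcp_rot: [0.001, 0.645, 0.764, 0.0]
ft_force: [0.7, -0.2, -0.7]
finger_gap: 0.704
grip_force: 0.0
```

>>> {"method": "jog_arm", "body": {
  "deltas": [
    [[-0.025,-0.003,0],[0,0,0],0.06],
    [[-0.036,-0.004,0],[0,0,0],0.06],
    [[-0.036,-0.004,0],[0,0,0],0.06],
    [[-0.036,-0.004,0],[0,0,0],0.06],
    [[-0.036,-0.004,0],[0,0,0],0.06]
  ]
}}

```text
time_s: 34.22
tool_pos: [0.4315, -0.095, 0.2132]
tcp_rot: [-0.0, 0.645, 0.764, 0.0]
ft_force: [-0.9, -0.8, 0.2]
finger_gap: 0.706
grip_force: 0.0
```

```bash
python3 - <<'E'
from h import *
p,c,s=pose(); print(p,s["finger_gap"]); plan(p,[(.432,-.0955,.062,99.6)],step=.2)
f=grab("side"); W=cloud(f)
m=(np.hypot(W[...,0]-.417,W[...,1]-.177)<.03)&(W[...,2]>.09)&(W[...,2]<.13); print("jar top",m.sum(),W[m].mean(0),W[m].max(0))
E
```

```text
[np.float64(0.4314724238046781), np.float64(-0.09497062254186023), np.float64(0.21324241362668714), np.float64(99.66360341345322)] 0.7060415359394159
[[[-0.0006,0.0004,0.1512],[0,0,0.1]]]
jar top 232 [0.40887895 0.17574331 0.10323683] [0.43625945 0.20246663 0.11126136]
```

>>> {"method": "jog_arm", "body": {
  "deltas": [
    [[0,0,0.035],[0,0,0],0.06],
    [[0,0,0.07],[0,0,0],0.06],
    [[0,0,0.105],[0,0,0],0.06],
    [[0,0,0.135],[0,0,0],0.055],
    [[0,0,0.15],[0,0,0],0.055]
  ]
}}

```text
time_s: 34.68
tool_pos: [0.4288, -0.0936, 0.0592]
tcp_rot: [-0.003, 0.644, 0.765, -0.001]
ft_force: [-0.4, -0.4, -1.1]
finger_gap: 0.643
grip_force: 0.0
```

>>> {"method": "jog_arm", "body": {
  "deltas": [
    [[0,0,0],[0,0,0],0.055],
    [[0,0,0],[0,0,0],0.04],
    [[0,0,0],[0,0,0],0.025],
    [[0,0,0],[0,0,0],0.015],
    [[0,0,0],[0,0,0],0.015]
  ]
}}

```text
time_s: 35.1
tool_pos: [0.4328, -0.0962, 0.0651]
tcp_rot: [0.002, 0.645, 0.764, 0.001]
ft_force: [-0.1, -0.8, -0.9]
finger_gap: 0.357
grip_force: 39.5
```

>>> {"method": "jog_arm", "body": {
  "deltas": [
    [[0,0,0],[0,0,0],0.015],
    [[0,0,0],[0,0,0],0.015],
    [[0,0,-0.005],[0,0,0],0.015],
    [[0,0,-0.015],[0,0,0],0.015],
    [[0,0,-0.03],[0,0,0],0.015]
  ]
}}

```text
time_s: 35.52
tool_pos: [0.4302, -0.0957, 0.0928]
tcp_rot: [-0.002, 0.645, 0.764, -0.001]
ft_force: [-0.5, 0.6, -0.6]
finger_gap: 0.359
grip_force: 39.7
```

>>> {"method": "jog_arm", "body": {
  "deltas": [
    [[0,0,-0.025],[0,0,0],0.015],
    [[0,0,-0.055],[0,0,0],0.015],
    [[0,0,-0.085],[0,0,0],0.015],
    [[0,0,-0.11],[0,0,0],0.015],
    [[0,0,-0.12],[0,0,0],0.015]
  ]
}}

```text
time_s: 35.93
tool_pos: [0.4331, -0.0967, 0.2185]
tcp_rot: [0.003, 0.645, 0.764, 0.001]
ft_force: [0.3, -0.7, -0.4]
finger_gap: 0.36
grip_force: 39.7
```

>>> {"method": "jog_arm", "body": {
  "deltas": [
    [[0.01,0.002,0],[0,0,0],0.015],
    [[0.035,0.006,0],[0,0,0],0.015],
    [[0.065,0.01,0],[0,0,0],0.015],
    [[0.095,0.015,0],[0,0,0],0.015],
    [[0.125,0.02,0],[0,0,0],0.015]
  ]
}}

```text
time_s: 36.35
tool_pos: [0.4287, 0.0323, 0.2109]
tcp_rot: [-0.002, 0.646, 0.764, -0.001]
ft_force: [1.5, 0.5, -1.1]
finger_gap: 0.363
grip_force: 39.7
```

>>> {"method": "jog_arm", "body": {
  "deltas": [
    [[0.03,0.005,0],[0,0,0],0.015],
    [[0.055,0.008,0],[0,0,0],0.015],
    [[0.074,0.011,0],[0,0,0],0.015],
    [[0.079,0.012,0],[0,0,0],0.015],
    [[0.079,0.012,0],[0,0,0],0.015]
  ]
}}

```text
time_s: 36.77
tool_pos: [0.4277, 0.1117, 0.2113]
tcp_rot: [-0.001, 0.644, 0.765, -0.001]
ft_force: [1.2, 0.1, -0.3]
finger_gap: 0.357
grip_force: 39.7
```

>>> {"method": "jog_arm", "body": {
  "deltas": [
    [[0,0,0],[0,0,0],0.015],
    [[0,0,0],[0,0,0],0.015]
  ]
}}

```text
time_s: 36.93
tool_pos: [0.4286, 0.1098, 0.2124]
tcp_rot: [-0.0, 0.646, 0.764, -0.001]
ft_force: [-0.7, -0.0, -0.7]
finger_gap: 0.352
grip_force: 39.7
```

```bash
python3 - <<'E'
from h import *
p,c,s=pose(); print(p,s["finger_gap"]); plan(p,[(.430,.112,.068,99.6)],step=.2)
E
```

```text
[np.float64(0.42860975889412767), np.float64(0.10980261973100386), np.float64(0.21241532391601012), np.float64(99.55627339235284)] 0.3522442688866104
[[[0.0019,0.0017,0.1444],[0,0,-0.0]]]
```

>>> {"method": "jog_arm", "body": {
  "deltas": [
    [[0.002,0.0017,0.025],[0,0,0],0.015],
    [[0.002,0.0017,0.06],[0,0,0],0.015],
    [[0.002,0.0017,0.09],[0,0,0],0.015],
    [[0.002,0.0017,0.115],[0,0,0],0.015],
    [[0.002,0.0017,0.125],[0,0,0],0.015]
  ]
}}

```text
time_s: 37.35
tool_pos: [0.4276, 0.1113, 0.0841]
tcp_rot: [-0.002, 0.646, 0.763, -0.003]
ft_force: [-0.4, 0.1, -0.7]
finger_gap: 0.357
grip_force: 39.7
```

>>> {"method": "jog_arm", "body": {
  "deltas": [
    [[0,0,0],[0,0,0],0.015],
    [[0,0,0.003],[0,0,0],0.015],
    [[0,0,0.006],[0,0,0],0.015],
    [[0,0,0.009],[0,0,0],0.015],
    [[0,0,0.012],[0,0,0],0.015]
  ]
}}

```text
time_s: 37.77
tool_pos: [0.4316, 0.1128, 0.0776]
tcp_rot: [0.001, 0.645, 0.764, 0.001]
ft_force: [0.2, 0.5, -0.3]
finger_gap: 0.357
grip_force: 39.7
```

>>> {"method": "jog_arm", "body": {
  "deltas": [
    [[0,0,0.0015],[0,0,0],0.015],
    [[0,0,0.003],[0,0,0],0.015],
    [[0,0,0.004],[0,0,0],0.015],
    [[0,0,0.005],[0,0,0],0.015],
    [[0,0,0.005],[0,0,0],0.015]
  ]
}}

```text
time_s: 38.18
tool_pos: [0.4303, 0.1127, 0.0712]
tcp_rot: [-0.0, 0.645, 0.764, -0.0]
ft_force: [-0.7, 0.1, -1.2]
finger_gap: 0.359
grip_force: 39.7
```

>>> {"method": "jog_arm", "body": {
  "deltas": [
    [[0,0,0.0005],[0,0,0],0.015],
    [[0,0,0.001],[0,0,0],0.015],
    [[0,0,0.0015],[0,0,0],0.015],
    [[0,0,0.0015],[0,0,0],0.015]
  ]
}}

```text
time_s: 38.52
tool_pos: [0.4306, 0.1128, 0.0709]
tcp_rot: [-0.0, 0.645, 0.764, -0.0]
ft_force: [-3.6, -0.3, 7.0]
finger_gap: 0.361
grip_force: 40.5
```

>>> {"method": "jog_arm", "body": {
  "deltas": [
    [[0,0,-0.001],[0,0,0],0.03],
    [[0,0,-0.001],[0,0,0],0.045],
    [[0,0,-0.001],[0,0,0],0.055],
    [[0,0,-0.001],[0,0,0],0.055],
    [[0,0,-0.01],[0,0,0],0.055]
  ]
}}

```text
time_s: 38.93
tool_pos: [0.4289, 0.1125, 0.0783]
tcp_rot: [-0.001, 0.645, 0.764, -0.001]
ft_force: [-0.1, 0.5, -0.8]
finger_gap: 0.644
grip_force: 0.0
```

>>> {"method": "jog_arm", "body": {
  "deltas": [
    [[0,0,-0.03],[0,0,0],0.055],
    [[0,0,-0.065],[0,0,0],0.055],
    [[0,0,-0.1],[0,0,0],0.06],
    [[0,0,-0.13],[0,0,0],0.065],
    [[-0.035,-0.009,-0.13],[0,0,0],0.065]
  ]
}}

```text
time_s: 39.35
tool_pos: [0.4313, 0.0799, 0.2186]
tcp_rot: [0.004, 0.643, 0.766, 0.006]
ft_force: [1.1, -0.5, 0.3]
finger_gap: 0.762
grip_force: 0.0
```

>>> {"method": "jog_arm", "body": {
  "deltas": [
    [[-0.04,-0.01,0],[0,0,0],0.065],
    [[-0.08,-0.021,0],[0,0,0],0.065],
    [[-0.109,-0.029,0],[0,0,0],0.065],
    [[-0.109,-0.029,0],[0,0,0],0.065],
    [[-0.109,-0.029,0],[0,0,0],0.065]
  ]
}}

```text
time_s: 39.77
tool_pos: [0.4168, -0.0368, 0.2104]
tcp_rot: [0.0, 0.647, 0.763, 0.0]
ft_force: [0.1, -0.4, -0.4]
finger_gap: 0.76
grip_force: 0.0
```

>>> {"method": "jog_arm", "body": {
  "deltas": [
    [[0,0,0],[0,0,0],0.065],
    [[0,0,0],[0,0,0],0.065],
    [[0,0,0],[0,0,0],0.065]
  ]
}}

```text
time_s: 40.02
tool_pos: [0.417, -0.0346, 0.2099]
tcp_rot: [-0.0, 0.645, 0.764, 0.0]
ft_force: [-0.7, -0.4, 0.1]
finger_gap: 0.761
grip_force: 0.0
```

```bash
python3 - <<'E'
from h import *
p,c,s=pose(); print(p,s["finger_gap"]); plan(p,[(.4171,-.0359,.064,99.6)],step=.2)
f=grab("side"); W=cloud(f)
m=(np.hypot(W[...,0]-.43,W[...,1]-.113)<.025)&(W[...,2]>.03)&(W[...,2]<.13); print("drop",m.sum(),W[m].mean(0),W[m].max(0))
E
```

```text
[np.float64(0.41701611356145724), np.float64(-0.03457847445195014), np.float64(0.20985199293959345), np.float64(99.71802146086202)] 0.7610101802280754
[[[-0.0013,-0.0001,0.1459],[0,0,0.1]]]
drop 320 [0.41985714 0.11218719 0.06391639] [0.44257083 0.1327327  0.10978166]
```

>>> {"method": "jog_arm", "body": {
  "deltas": [
    [[-0.001,0,0.035],[0,0,0],0.065],
    [[-0.001,0,0.07],[0,0,0],0.065],
    [[-0.001,0,0.105],[0,0,0],0.065],
    [[-0.001,0,0.135],[0,0,0],0.065],
    [[-0.001,0,0.146],[0,0,0],0.065]
  ]
}}

```text
time_s: 40.48
tool_pos: [0.4137, -0.035, 0.059]
tcp_rot: [-0.004, 0.645, 0.764, -0.002]
ft_force: [0.0, 0.8, -0.7]
finger_gap: 0.765
grip_force: 0.0
```

>>> {"method": "jog_arm", "body": {
  "deltas": [
    [[0,0,0],[0,0,0],0.065],
    [[0,0,0],[0,0,0],0.045],
    [[0,0,0],[0,0,0],0.035],
    [[0,0,0],[0,0,0],0.02],
    [[0,0,0],[0,0,0],0.02]
  ]
}}

```text
time_s: 40.9
tool_pos: [0.4185, -0.0367, 0.0657]
tcp_rot: [0.001, 0.645, 0.764, 0.001]
ft_force: [-0.9, -0.2, 3.0]
finger_gap: 0.413
grip_force: 39.2
```

>>> {"method": "jog_arm", "body": {
  "deltas": [
    [[0,0,0],[0,0,0],0.02],
    [[0,0,0],[0,0,0],0.02],
    [[0,0,-0.005],[0,0,0],0.02],
    [[0,0,-0.015],[0,0,0],0.02],
    [[0,0,-0.03],[0,0,0],0.02]
  ]
}}

```text
time_s: 41.32
tool_pos: [0.4157, -0.0363, 0.0932]
tcp_rot: [-0.001, 0.645, 0.764, -0.001]
ft_force: [-0.6, 0.8, -1.1]
finger_gap: 0.419
grip_force: 39.3
```

>>> {"method": "jog_arm", "body": {
  "deltas": [
    [[0,0,-0.025],[0,0,0],0.02],
    [[0,0,-0.055],[0,0,0],0.02],
    [[0,0,-0.085],[0,0,0],0.02],
    [[0,0,-0.11],[0,0,0],0.02],
    [[0,0,-0.12],[0,0,0],0.02]
  ]
}}

```text
time_s: 41.73
tool_pos: [0.4187, -0.0369, 0.2188]
tcp_rot: [0.003, 0.645, 0.764, 0.002]
ft_force: [0.8, 0.1, -0.2]
finger_gap: 0.415
grip_force: 39.3
```

>>> {"method": "jog_arm", "body": {
  "deltas": [
    [[0.012,0.005,0],[0,0,0],0.02],
    [[0.035,0.015,0],[0,0,0],0.02],
    [[0.06,0.026,0],[0,0,0],0.02],
    [[0.076,0.033,0],[0,0,0],0.02],
    [[0.081,0.035,0],[0,0,0],0.02]
  ]
}}

```text
time_s: 42.15
tool_pos: [0.4378, 0.0509, 0.213]
tcp_rot: [-0.001, 0.645, 0.765, -0.0]
ft_force: [0.6, 0.3, -0.6]
finger_gap: 0.416
grip_force: 39.3
```

>>> {"method": "jog_arm", "body": {
  "deltas": [
    [[0,0,0],[0,0,0],0.02],
    [[0,0,0],[0,0,0],0.02],
    [[0,0,0],[0,0,0],0.02]
  ]
}}

```text
time_s: 42.4
tool_pos: [0.4377, 0.0484, 0.2134]
tcp_rot: [-0.0, 0.646, 0.764, -0.0]
ft_force: [0.8, -0.2, -1.0]
finger_gap: 0.414
grip_force: 39.3
```

```bash
python3 - <<'E'
from h import *
p,c,s=pose(); print(p,s["finger_gap"]); plan(p,[(.438,.0505,.07,99.6)],step=.2)
E
```

```text
[np.float64(0.4376964674337739), np.float64(0.048411526738802405), np.float64(0.21336402388159653), np.float64(99.55968015175037)] 0.4141414355092509
[[[0.002,0.0006,0.1434],[0,0,-0.0]]]
```

>>> {"method": "jog_arm", "body": {
  "deltas": [
    [[0.002,0,0.025],[0,0,0],0.02],
    [[0.002,0,0.06],[0,0,0],0.02],
    [[0.002,0,0.09],[0,0,0],0.02],
    [[0.002,0,0.115],[0,0,0],0.02],
    [[0.002,0,0.125],[0,0,0],0.02]
  ]
}}

```text
time_s: 42.82
tool_pos: [0.4348, 0.0501, 0.0848]
tcp_rot: [-0.003, 0.646, 0.763, -0.002]
ft_force: [-1.3, -0.6, -1.4]
finger_gap: 0.415
grip_force: 39.3
```

>>> {"method": "jog_arm", "body": {
  "deltas": [
    [[0,0,0],[0,0,0],0.02],
    [[0,0,0.003],[0,0,0],0.02],
    [[0,0,0.006],[0,0,0],0.02],
    [[0,0,0.009],[0,0,0],0.02],
    [[0,0,0.012],[0,0,0],0.02]
  ]
}}

```text
time_s: 43.23
tool_pos: [0.439, 0.051, 0.0782]
tcp_rot: [0.001, 0.645, 0.764, 0.001]
ft_force: [-0.2, -0.4, -0.7]
finger_gap: 0.411
grip_force: 39.4
```

>>> {"method": "jog_arm", "body": {
  "deltas": [
    [[0,0,0.0015],[0,0,0],0.02],
    [[0,0,0.003],[0,0,0],0.02],
    [[0,0,0.004],[0,0,0],0.02],
    [[0,0,0.0045],[0,0,0],0.02],
    [[0,0,0.0045],[0,0,0],0.02]
  ]
}}

```text
time_s: 43.65
tool_pos: [0.4377, 0.0511, 0.0723]
tcp_rot: [-0.0, 0.645, 0.764, -0.0]
ft_force: [-0.4, -0.2, -0.9]
finger_gap: 0.416
grip_force: 39.4
```

>>> {"method": "jog_arm", "body": {
  "deltas": [
    [[0,0,0.0005],[0,0,0],0.02],
    [[0,0,0.001],[0,0,0],0.02],
    [[0,0,0.0015],[0,0,0],0.02],
    [[0,0,0.0015],[0,0,0],0.02]
  ]
}}

```text
time_s: 43.98
tool_pos: [0.438, 0.0511, 0.0717]
tcp_rot: [0.0, 0.645, 0.764, -0.0]
ft_force: [-3.0, -1.3, 4.6]
finger_gap: 0.42
grip_force: 40.5
```

Contact with the floor. I release, retreat, and verify.

>>> {"method": "jog_arm", "body": {
  "deltas": [
    [[0,0,-0.001],[0,0,0],0.04],
    [[0,0,-0.001],[0,0,0],0.055],
    [[0,0,-0.001],[0,0,0],0.065],
    [[0,0,-0.001],[0,0,0],0.065],
    [[0,0,-0.01],[0,0,0],0.065]
  ]
}}

```text
time_s: 44.4
tool_pos: [0.4362, 0.0511, 0.0793]
tcp_rot: [-0.002, 0.645, 0.764, -0.001]
ft_force: [-0.5, -0.6, -0.2]
finger_gap: 0.767
grip_force: 0.0
```

>>> {"method": "jog_arm", "body": {
  "deltas": [
    [[0,0,-0.03],[0,0,0],0.065],
    [[0,0,-0.065],[0,0,0],0.065],
    [[0,0,-0.1],[0,0,0],0.065],
    [[0,0,-0.135],[0,0,0],0.065],
    [[0,0,-0.16],[0,0,0],0.065]
  ]
}}

```text
time_s: 44.82
tool_pos: [0.4385, 0.0511, 0.2453]
tcp_rot: [0.002, 0.645, 0.764, 0.002]
ft_force: [0.9, -0.4, -0.1]
finger_gap: 0.763
grip_force: 0.0
```

>>> {"method": "jog_arm", "body": {
  "deltas": [
    [[-0.035,0,0],[0,0,0],0.065],
    [[-0.07,0,0],[0,0,0],0.065],
    [[-0.105,0,0],[0,0,0],0.065],
    [[-0.14,0,0],[0,0,0],0.065],
    [[-0.17,0,0],[0,0,0],0.065]
  ]
}}

```text
time_s: 45.23
tool_pos: [0.4662, -0.1185, 0.2418]
tcp_rot: [0.001, 0.646, 0.764, 0.0]
ft_force: [0.6, -0.6, 0.2]
finger_gap: 0.759
grip_force: 0.0
```

>>> {"method": "jog_arm", "body": {
  "deltas": [
    [[-0.035,0,0],[0,0,0],0.065],
    [[-0.07,0,0],[0,0,0],0.065],
    [[-0.09,0,0],[0,0,0],0.065],
    [[-0.09,0,0],[0,0,0],0.065],
    [[-0.09,0,0],[0,0,0],0.065]
  ]
}}

```text
time_s: 45.65
tool_pos: [0.481, -0.206, 0.2412]
tcp_rot: [-0.0, 0.646, 0.763, 0.0]
ft_force: [0.1, 0.3, 0.5]
finger_gap: 0.763
grip_force: 0.0
```

```bash
python3 - <<'E'
from h import *
f=grab("side"); g=grab("top"); a=cv2.resize(f["img"][150:330,190:430],(800,600),interpolation=cv2.INTER_CUBIC)[:, :]
b=cv2.resize(g["img"][220:310,150:330],(400,200),interpolation=cv2.INTER_CUBIC); a[:200,400:]=b; save("fin.png",a)
W=cloud(g); m=(W[...,2]>.138)&(W[...,2]<.146)&(np.hypot(W[...,0]-.48,W[...,1]-.30)<.06); print("arm z",np.median(W[m][:,2]))
for nm,x,y,h,zt in(("jar",.415,.177,.1,.106),("drop",.43,.112,.088,.108),("shk",.437,.051,.085,.096)):
    m=(np.hypot(W[...,0]-x,W[...,1]-y)<.03)&(W[...,2]>h); v,u=np.where(m); print(nm,m.sum(),plane(g,(u.mean(),v.mean()),zt)[0].round(4))
E
```

```text
arm z 0.1412562468728108
jar 313 [0.4169 0.1763 0.106 ]
drop 32 [0.429  0.1131 0.108 ]
shk 175 [0.4339 0.0548 0.096 ]
```

View pics/fin.png

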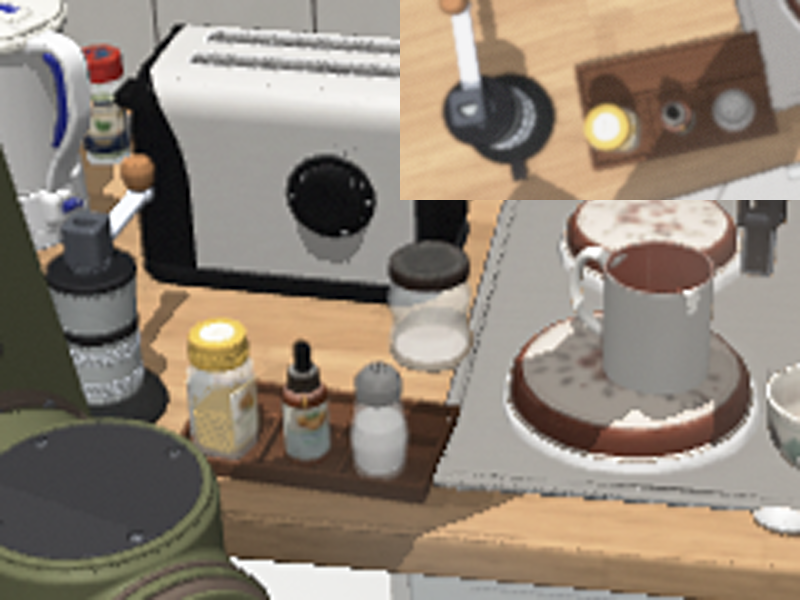

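The final picture shows the jar, dropper and shaker upright in their original compartments at about (222,390), (305,400) and (378,420). The crank is seated on the grinder at (90,245), and the mug, cup and spoon are where they started. I hand in.

```bash
python3 -c "
from bench import ticket; print(ticket.hand_in())"
```

```text
the job is handed in; nothing more can be done
None
```

The job is handed in: the crank is fully down on the grinder's spindle, the jar, dropper bottle and shaker are back upright in their own compartments (the shaker about 5 mm from where it started), and the mug, cup and teaspoon were not touched.

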